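Fetch the primer pot from the blocked drawer

ROBOT

A 6-joint arm with a two-finger parallel gripper is mounted at the origin on a cart in front of the work surface, level with it; the furniture and walls round the work are solid. World frame = base frame: x ahead of the robot, y to its left, z up, the work surface at z = 0. Lengths are in m, angles in degrees, forces in N, time in s.
With the tool pointing down it reaches from about 0.35 to 0.875 m from the base axis. Payload 4.2 kg.
Tool frame: the origin (TCP) lies midway between the tips of the shut fingers; the grasp point (between the pads) lies 19 mm behind it; z points along the fingers, y is the line along which they close (so a half turn about z gives the same grasp; the last joint's range is limited). The gripper opens to 87 mm and grips with 3 to 60 N. Pads are 19 mm wide; open, the fingers measure 117 mm over their backs; the gripper's body (75 mm by 190 mm) begins 51 mm behind the grasp point.
Start: joints at [87.582, 22.042, 0.453, 0, -68.411, -14.817], TCP at [0.185, 0.597, 0.223] pointing down, gripper open.
Joint ranges: [-179.83, 179.83], [-69.29, 118.12], [-61.27, 80.66], [-181.25, 117.63], [-171.15, -9.14], [-177.46, 177.46]. Speed limits (degrees/s): [159.86, 159.86, 180, 180, 180, 180].

INTERFACE

Orientations are given as a 3x3 rotation matrix whose columns are the frame's x, y, z axes.
In Python, from station import r gives the robot as it stands.
- The arm moves only by the tool drive_effector, called after ">>>" by a JSON object that holds its "op" and its "data", one argument or row to a line. Schema: {"type":"object","properties":{"moves":{"type":"array","items":{"type":"number"},"minItems":7,"maxItems":56},"only":{"type":"string"},"quiet":{"type":"boolean"},"lines":{"type":"string"}},"required":["moves"],"additionalProperties":false}. moves is one flat list of numbers that holds 1 to 8 rows one after another, with no inner brackets; each row has 7 numbers: the opening from 0.0 (shut) to 1.0 (fully open), then dx, dy, dz in m, then a rotation vector rx, ry, rz in degrees; each row is the pose to reach, as a shift and turn from the pose commanded when the call began, along the tool's axes at that moment; what a row does not reach only later rows make up. A row lasts 1/10 s, in which the tool goes at most 0.05 m and 8.59 degrees, less where a joint would pass 70% of its speed; a pose out of reach is approached as far as the arm can. The fingers move at their own pace and stop on an object; the grip force is fixed at half the most. Time passes only in rows, so rows that do not move let the fingers close. The tool returns the time, the measured TCP pose, the force, the opening and the grip force at its end. only (a regular expression) keeps the lines of the reply that match it, lines (a string "A,B") keeps lines A to B, and quiet returns only ok. Input that does not fit is refused with a message, and nothing moves.
- r.sense(): the state, without advancing time (a new reading comes with each control period).
- r.capture(name): name is "scene" or "top" or "wrist"; returns a dict with "pixels" (420x560x3 uint8, red, green, blue), "z_map" (420x560 float32, m along the optical axis (not along the pixel's ray), 0 where there is no reading), "K" (3x3 intrinsics, pixels), "distortion" ([k1, k2, p1, p2, k3] as OpenCV has them; the pictures are not rectified), "world_from_camera" (4x4, takes a point from camera to world coordinates). Camera axes: x right, y up, looking along -z (the intrinsics and any distortion apply to the point x, -y, -z); pixel columns grow to the right and rows downward; lengths in m; the calibration is good to about 2 mm. A picture is of the moment at which its call begins.
- r.finish_job(): hands the job in; it is judged then, once.
The state is a dict: "time_s": time; "joints": joint angles; "joint_velocities": joint speeds; "effort": joint torques, N m; "tcp_pos": TCP position; "ee_rot": TCP orientation; "wrist_force": force on the tool from outside, world axes, zero at the start; "moment": the same for the moment, N m; "gripper_width": opening from 0.0 (shut) to 1.0 (fully open); "gripper_force": force on a finger pad.
Only numpy, scipy, OpenCV 4.12 (cv2) and the standard library are available. Lean on these libraries where they do the work, as an engineer would, in place of code of your own. Each camera call takes 0.05 s, during which the arm holds its last target. There are 200 camera calls.

TASK

The blue primer pot is in one of the two drawers of the small plywood organiser, and things stand in front of them. Stand whatever is in that drawer's way on the white tile for the moment, pull the drawer open, and stand the primer pot upright on the desk inside the roll of masking tape, where it cannot be knocked over. Then push the drawer fully shut and put each thing back upright exactly where it stood, without knocking any of them over on the way; both drawers are shut at the end.

Things in the scene. Friction and masses are not known exactly. Their poses are not given: they have to be found in the camera images.
- organiser: fixed plywood organiser on the green cutting mat (2.5 mm thick), with a clear top, 130 deep (x) x 250 wide (y) x 64 mm high; origin centred under it, x to its back, y to its left. Drawers left (+y) and right (-y) slide out along its -x by up to 95 mm, friction about 1 N, and stay put. Inside each: 103 mm wide, 119 mm long, floor 13 mm above its underside, side walls up to 48 mm
- knob_left (a point): centre of the left drawer's round aluminium knob, head 20 mm diameter, 14 mm long along the organiser's x; pinch it from above across y. In the organiser's frame x -90 mm, y +61.5, z 33 mm when shut (starts up to 4 mm ajar), x -185 mm fully out. The drawer front, 19 mm behind it, is 122 wide x 52 mm high, lower edge 7 mm above the mat, so anything partly in front of it stops it
- knob_right (a point): the same for the right drawer, y -61.5 mm; its front meets the left one's in the middle (y = 0)
- primer_pot: plain blue round paint pot, 35 mm diameter x 36 mm high, up to 60 g, origin at the centre of its underside. At the start it stands in one of the two closed drawers, seen through the clear top, 60 to 80 mm behind the drawer front's outer face; a small flat grey tin stands in the other drawer
- black_pot: black round paint pot with a thin yellow band, 34 mm diameter x 36 mm high, origin at the centre of its underside. One of three things in a row on the mat, 90 mm apart, 65 mm in front of the drawer fronts: one before the left drawer, one in the middle (before both), one before the right drawer; which stands where varies
- figure_on_cork: small dark green figure fixed on a round cork 30 mm in diameter and 24 mm high (total height 66 mm, the figure is narrower than the cork), origin at the centre of its underside; grasp the cork. One of the row of three
- glue_bottle: square glass glue bottle, 36 x 36 mm, 36 mm high to the shoulder, round white cap of 26 mm above it (total 53 mm), origin at the centre of its underside, x and y axes square to its sides; grasp across two flat sides. One of the row of three
- tile: fixed white ceramic tile lying flat on the bare desk (z = 0), 150 (its x) x 110 (its y) x 7 mm, origin at the centre of its underside; room for two things side by side along its x
- tape_roll: roll of blue masking tape lying flat on the bare desk (z = 0), loose, 0.2 kg, 124 mm outside diameter, 24 mm high, round hole 70 mm in diameter through to the desk; origin at the centre of the hole at desk level. A pot standing inside rises 12 mm above the roll, so hold the pot near its top

How it is judged (in metres and radians):
On the way, in this order (a step that is already met when the one before it is completed fails the run):
1. what stands in the drawer's way (two of the three things of the row) stands upright on the tile, released ((((x of black_pot in the frame of tile between -0.073 and 0.073 m and y of black_pot in the frame of tile between -0.053 and 0.053 m and z of black_pot in the frame of tile below 0.012 m and angle between black_pot's own z axis and vertical below 0.1 rad and contact force between black_pot and the fingers below 0.05 N) and (x of figure_on_cork in the frame of tile between -0.073 and 0.073 m and y of figure_on_cork in the frame of tile between -0.053 and 0.053 m and z of figure_on_cork in the frame of tile below 0.012 m and angle between figure_on_cork's own z axis and vertical below 0.1 rad and contact force between figure_on_cork and the fingers below 0.05 N)) or ((x of black_pot in the frame of tile between -0.073 and 0.073 m and y of black_pot in the frame of tile between -0.053 and 0.053 m and z of black_pot in the frame of tile below 0.012 m and angle between black_pot's own z axis and vertical below 0.1 rad and contact force between black_pot and the fingers below 0.05 N) and (x of glue_bottle in the frame of tile between -0.073 and 0.073 m and y of glue_bottle in the frame of tile between -0.053 and 0.053 m and z of glue_bottle in the frame of tile below 0.012 m and angle between glue_bottle's own z axis and vertical below 0.1 rad and contact force between glue_bottle and the fingers below 0.05 N)) or ((x of figure_on_cork in the frame of tile between -0.073 and 0.073 m and y of figure_on_cork in the frame of tile between -0.053 and 0.053 m and z of figure_on_cork in the frame of tile below 0.012 m and angle between figure_on_cork's own z axis and vertical below 0.1 rad and contact force between figure_on_cork and the fingers below 0.05 N) and (x of glue_bottle in the frame of tile between -0.073 and 0.073 m and y of glue_bottle in the frame of tile between -0.053 and 0.053 m and z of glue_bottle in the frame of tile below 0.012 m and angle between glue_bottle's own z axis and vertical below 0.1 rad and contact force between glue_bottle and the fingers below 0.05 N)))), for 0.2 s.
2. the primer pot stands upright on the desk inside the tape roll (horizontal distance between primer_pot and tape_roll below 0.02 m and height (world z) of primer_pot below 0.006 m and angle between primer_pot's own z axis and vertical below 0.1 rad), for 0.2 s.
At the end, for the whole second after the job is handed in: The primer pot stands upright on the desk inside the tape roll, within 20 mm of its centre; both drawers are shut to within 7 mm; the black pot, the figure on its cork and the glue bottle each stand upright within 15 mm of where they stood at the start; all at rest (all of step 2 and x of each of knob_left, knob_right in the frame of organiser above -0.097 m and distance of each of black_pot, figure_on_cork, glue_bottle from where it was at the start of the episode below 0.015 m and angle between each of black_pot, figure_on_cork, glue_bottle's own z axis and vertical below 0.1 rad and linear speed of each of black_pot, figure_on_cork, glue_bottle, primer_pot, tape_roll below 0.02 m/s); the robot touches nothing.
It fails at once if one of the row's three things is knocked over (leans more than 35 degrees) (angle between any of black_pot, figure_on_cork, glue_bottle's own z axis and vertical above 0.6 rad).
It also fails if it takes over 152 s, if anything falls off the work surface, if the arm or the gripper's body presses on something with over 40 N, if the wrist force passes 120 N, or if a joint passes its speed limit or range.

## Working session

There is one attempt and no reset: what is moved stays moved. The work goes in short steps, Python scripts to look and compute and a tool call to move; the robot and the scene stay as the last step left them, time stands still between calls to the robot, and variables do not carry over. Pictures are saved under pics/ and viewed, at most 14 in all, crops included, and the job is handed in when it is done.

```bash
ls; mkdir -p pics
```

Create h.py:
```python
import numpy as np, cv2
from station import r
def save(name,fn):
    c=r.capture(name); cv2.imwrite('pics/'+fn+'.png',c['pixels'][:,:,::-1]); np.savez('pics/'+fn+'.npz',**{k:np.array(v) for k,v in c.items()}); return c
def ray(c,u,v):
    p=cv2.undistortPoints(np.array([[[u,v]]],float),c['K'],c['distortion'])[0,0]
    T=c['world_from_camera']; d=T[:3,:3]@np.array([p[0],-p[1],-1.]); return T[:3,3],d
def atz(c,u,v,z):
    o,d=ray(c,u,v); return o+d*(z-o[2])/d[2]
def dep(c,u,v):
    o,d=ray(c,u,v); return o+d*float(c['z_map'][int(round(v)),int(round(u))])
def load(fn): return dict(np.load('pics/'+fn+'.npz'))
```

Run:
```python
from h import *
for n in ['scene','top','wrist']:
    c=save(n,n+'0'); print(n,c['world_from_camera'].round(3).tolist(),c['K'].tolist() if hasattr(c['K'],'tolist') else c['K'])
s=r.sense(); print(s['tcp_pos'],s['ee_rot'],s['wrist_force'],s['time_s'],s['gripper_width'])
```

```text
pics
station.py
scene [[0.744, 0.485, -0.46, 0.165], [-0.669, 0.548, -0.503, -0.489], [0.008, 0.682, 0.732, 0.735], [0.0, 0.0, 0.0, 1.0]] [[437.8670784422919, 0.0, 275.3860801287108], [0.0, 437.8670784422919, 220.67894316918998], [0.0, 0.0, 1.0]]
top [[0.018, 0.991, -0.13, 0.392], [-1.0, 0.018, -0.002, -0.038], [0.001, 0.13, 0.991, 1.421], [0.0, 0.0, 0.0, 1.0]] [[500.33077515790814, 0.0, 276.23463851127553], [0.0, 500.33077515790814, 206.74142556253645], [0.0, 0.0, 1.0]]
wrist [[-0.297, 0.912, 0.284, 0.264], [-0.955, -0.284, -0.086, 0.573], [0.002, -0.297, 0.955, 0.384], [0.0, 0.0, 0.0, 1.0]] [[373.16322534426445, 0.0, 275.357448715652], [0.0, 373.16322534426445, 213.02050371898721], [0.0, 0.0, 1.0]]
[0.18502466 0.5965357  0.22173939] [[ 9.55063155e-01 -2.96402134e-01 -3.79668948e-04]
 [-2.96402359e-01 -9.55061877e-01 -1.56590548e-03]
 [ 1.01530386e-04  1.60807340e-03 -9.99998702e-01]] [-0.72594705 -0.31326054  0.81596138] 0.15 0.9962115601280844
```

View pics/scene0.png

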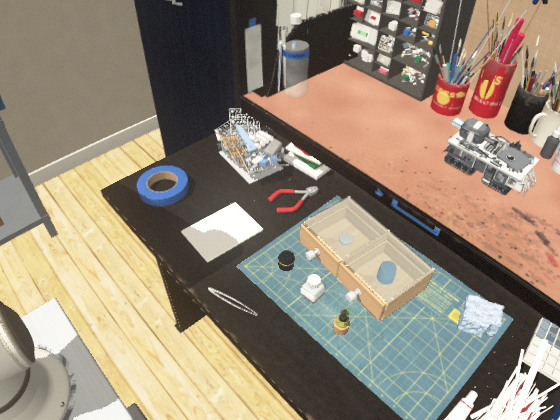

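View pics/top0.png

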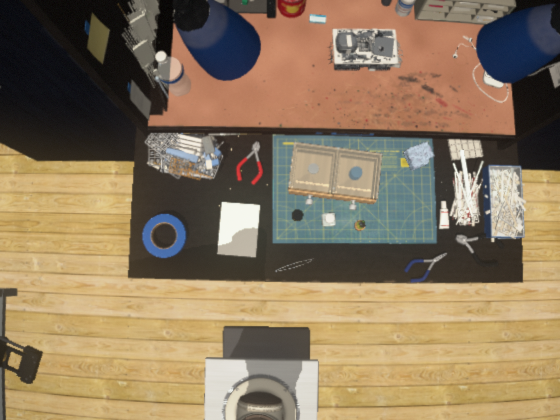

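The primer pot is in the right drawer (scene 387,272). The glue bottle (middle) and the figure (right) block it, while the black pot stands in front of the left drawer. I'll enlarge both views.

Run:
```python
from h import *
a=cv2.imread('pics/scene0.png')[190:350,230:450]; cv2.imwrite('pics/sc.png',cv2.resize(a,None,fx=3.6,fy=3.6,interpolation=cv2.INTER_CUBIC))
a=cv2.imread('pics/top0.png')[135:265,130:390]; cv2.imwrite('pics/tc.png',cv2.resize(a,None,fx=3,fy=3,interpolation=cv2.INTER_CUBIC))
```

```text
(no output)
```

View pics/sc.png

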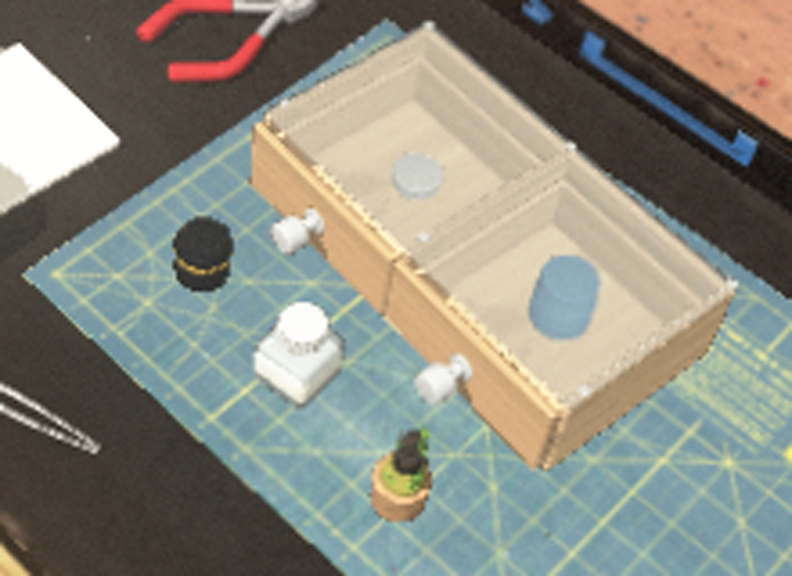

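View pics/tc.png

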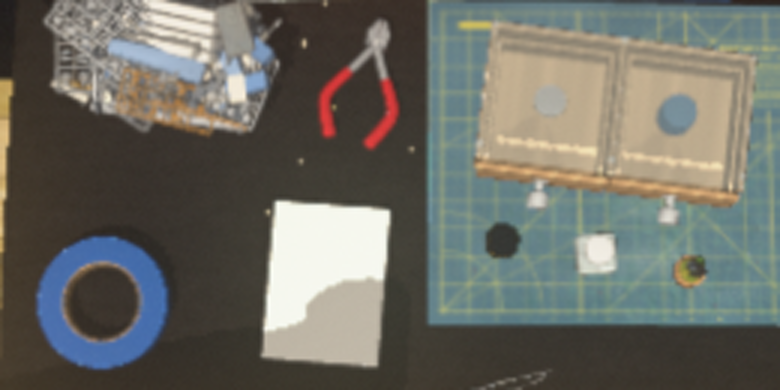

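Scene crop (3.6x): black pot top (203,237), glue cap (303,318), figure's cork (401,490), right knob (437,380), primer top (571,272). Top crop (3x): black (502,238), cap (600,248), figure (690,270), knobs (538,196) and (669,211), tape hole (102,300). I'll triangulate these and check them against depth.

Run:
```python
from h import *
S=load('scene0');T=load('top0')
s=lambda x,y:(230+(x+.5)/3.6-.5,190+(y+.5)/3.6-.5)
t=lambda x,y:(130+(x+.5)/3-.5,135+(y+.5)/3-.5)
def tri(a,b):
    o1,d1=ray(S,*a);o2,d2=ray(T,*b);d1/=np.linalg.norm(d1);d2/=np.linalg.norm(d2)
    A=np.c_[d1,-d2];k=np.linalg.lstsq(A,o2-o1,rcond=None)[0];p,q=o1+k[0]*d1,o2+k[1]*d2
    return ((p+q)/2).round(4),round(np.linalg.norm(p-q),4)
for n,a,b in [('black',(203,237),(502,238)),('cap',(303,318),(600,248)),('knobR',(437,380),(669,211)),('knobL',(291,233),(538,196)),('primertop',(571,272),(679,112)),('orgFL',(262,122),(476,162)),('orgFR',(560,412),(738,196)),('orgBR',(733,286),(755,58)),('orgBL',(430,27),(494,24))]:
    print(n,*tri(s(*a),t(*b)),'depth S',dep(S,*s(*a)).round(4),'T',dep(T,*t(*b)).round(4))
print('figbase scene',atz(S,*s(401,515),.0025), 'cork top@26.5',atz(S,*s(402,482),.0265),'top',atz(T,*t(690,270),.0265))
# tile via threshold in top and scene
for C,n in [(S,'S'),(T,'T')]:
    px=C['pixels'];hsv=cv2.cvtColor(px,cv2.COLOR_RGB2HSV)
    m=((hsv[...,1]<45)&(hsv[...,2]>120)).astype(np.uint8)
    box=(175,200,270,265) if n=='S' else (210,195,265,262)
    mm=np.zeros_like(m);mm[box[1]:box[3],box[0]:box[2]]=m[box[1]:box[3],box[0]:box[2]]
    v,u=np.nonzero(mm); P=np.array([atz(C,a,b,.007)[:2] for a,b in zip(u,v)],np.float32)
    print('tile',n,cv2.minAreaRect(P),'depthz',np.median([dep(C,a,b)[2] for a,b in list(zip(u,v))[::20]]))
    m=cv2.inRange(hsv,(105,150,90),(120,255,255)); mm=np.zeros_like(m)
    box=(130,160,195,210) if n=='S' else (138,208,192,262)
    mm[box[1]:box[3],box[0]:box[2]]=m[box[1]:box[3],box[0]:box[2]]
    v,u=np.nonzero(mm)
    Q=np.array([dep(C,a,b) for a,b in zip(u,v)]);print('tape z',np.percentile(Q[:,2],[10,50,90]))
    tp=np.array([atz(C,a,b,.024)[:2] for a,b,q in zip(u,v,Q) if q[2]>.019],np.float32);print('tape',n,cv2.minEnclosingCircle(tp),tp.mean(0))
```

```text
black [ 0.5547 -0.0948  0.0377] 0.0021 depth S [ 0.5559 -0.0951  0.0373] T [ 0.5539 -0.0942  0.0378]
cap [ 0.5438 -0.1832  0.0623] 0.001 depth S [ 0.5479 -0.1804  0.0557] T [ 0.5439 -0.1833  0.0574]
knobR [ 0.5811 -0.2492  0.0407] 0.0013 depth S [ 0.579  -0.2496  0.0432] T [ 0.5804 -0.2483  0.049 ]
knobL [ 0.5937 -0.1272  0.0395] 0.0002 depth S [ 0.5917 -0.129   0.0427] T [ 0.5931 -0.1269  0.0431]
primertop [ 0.6729 -0.2576  0.0611] 0.0037 depth S [ 0.6706 -0.2606  0.0662] T [ 0.6706 -0.2555  0.0659]
orgFL [ 0.6222 -0.0698  0.0642] 0.0043 depth S [ 0.6246 -0.0704  0.0634] T [ 0.6279 -0.0694  0.02  ]
orgFR [ 0.5943 -0.311   0.0675] 0.004 depth S [ 0.1654 -0.4886  0.7347] T [ 0.5938 -0.3106  0.0618]
orgBR [ 0.7227 -0.327   0.0725] 0.0021 depth S [ 0.7278 -0.3265  0.0675] T [ 0.7236 -0.3275  0.0662]
orgBL [ 0.7513 -0.0846  0.0691] 0.0042 depth S [ 0.7529 -0.0859  0.0693] T [ 0.7499 -0.0832  0.0683]
figbase scene [ 0.52683073 -0.27873123  0.0025    ] cork top@26.5 [ 0.52926629 -0.27315991  0.0265    ] top [ 0.52802998 -0.27157829  0.0265    ]
tile S ((0.5075416564941406, 0.05206800997257233), (0.1997128129005432, 0.18104396760463715), 63.56240463256836) depthz 0.0068585902965026535Traceback (most recent call last):
  File "<stdin>", line 24, in <module>
IndexError: too many indices for array: array is 1-dimensional, but 2 were indexed
```

Add to h.py:
```python
def cloud(c):
    v,u=np.mgrid[0:420,0:560]; p=cv2.undistortPoints(np.c_[u.ravel(),v.ravel()].astype(float)[:,None],c['K'],c['distortion'])[:,0]
    z=c['z_map'].ravel().astype(float); T=c['world_from_camera']
    P=(T[:3,:3]@np.c_[p[:,0]*z,-p[:,1]*z,-z].T).T+T[:3,3]; P[z==0]=9; return P
def delta(x,y,z,ang=None):
    s=r.sense(); R=np.array(s['ee_rot']); d=R.T@(np.array([x,y,z])-s['tcp_pos'])
    print('t',round(s['time_s'],2),'d tool',d.round(4),'tool x ang',np.degrees(np.arctan2(R[1,0],R[0,0])).round(2), 'force',np.round(s['wrist_force'],1))
```

Run:
```python
from h import *
for n in ['scene0','top0']:
    c=load(n);P=cloud(c); x,y,z=P.T
    print(n)
    m=(z>.004)&(z<.010)&(x>.38)&(x<.6)&(y>-.03)&(y<.19)
    bright=c['pixels'].reshape(-1,3).min(1)>90
    Q=P[m&bright]; (cx,cy),wh,a=cv2.minAreaRect(Q[:,:2].astype(np.float32)); print('tile',cx,cy,wh,a,np.median(Q[:,2]))
    b=c['pixels'].reshape(-1,3).astype(int); m=(b[:,2]>b[:,0]+50)&(x>.35)&(x<.65)&(y>.18)&(y<.45)&(z>.018)&(z<.03)
    Q=P[m];print('tape',m.sum(),np.median(Q[:,2]))
    if m.sum(): print(cv2.minEnclosingCircle(Q[:,:2].astype(np.float32)),Q.mean(0))
    m=(z>.055)&(z<.075)&(x>.55)&(x<.8)&(y>-.36)&(y<-.04)
    Q=P[m];print('org lid',cv2.minAreaRect(Q[:,:2].astype(np.float32)),np.median(Q[:,2]))
    for nm,px,py,lo,hi in [('black',.5547,-.0948,.03,.05),('glueshoulder+cap',.5438,-.183,.03,.07),('fig cork',.529,-.272,.012,.035),('kR',.58,-.249,.02,.06),('kL',.593,-.127,.02,.06)]:
        w=.024 if nm[0]!='k' else .02
        m=(abs(x-px)<w)&(abs(y-py)<w)&(z>lo)&(z<hi);Q=P[m]
        if m.sum()>3: print(nm,m.sum(),Q.min(0).round(4),Q.max(0).round(4),Q.mean(0).round(4),cv2.minEnclosingCircle(Q[:,:2].astype(np.float32)))
```

```text
scene0
tile 0.5145930647850037 0.04968942701816559 (0.1589067131280899, 0.15116912126541138) 86.77167510986328 0.006895165657008651
tape 859 0.023652852831122173
((0.4944743812084198, 0.28200486302375793), 0.06417563557624817) [0.4894642  0.27538502 0.02353634]
org lid ((0.6485017538070679, -0.19279581308364868), (0.25253912806510925, 0.1973457932472229), 83.30050659179688) 0.06601725012714943
black 166 [ 0.5409 -0.1105  0.03  ] [ 0.5739 -0.0798  0.041 ] [ 0.5553 -0.0963  0.0362] ((0.5574290156364441, -0.0949893593788147), 0.01672537252306938)
glueshoulder+cap 353 [ 0.5275 -0.2011  0.03  ] [ 0.5653 -0.1651  0.0582] [ 0.5425 -0.186   0.0446] ((0.5462757349014282, -0.1822032630443573), 0.023272233083844185)
fig cork 191 [ 0.5155 -0.2862  0.0121] [ 0.5465 -0.2555  0.0349] [ 0.5258 -0.2737  0.0253] ((0.5310419797897339, -0.27114999294281006), 0.01591721549630165)
kR 227 [ 0.5719 -0.269   0.0203] [ 0.6    -0.2386  0.059 ] [ 0.5892 -0.2532  0.0407] ((0.5874444246292114, -0.2532753050327301), 0.019273636862635612)
kL 163 [ 0.5859 -0.1468  0.0201] [ 0.613  -0.1165  0.0597] [ 0.6012 -0.1317  
[... 543 characters left out ...]
.0948  0.0372] ((0.5533732771873474, -0.09537462890148163), 0.016456734389066696)
glueshoulder+cap 167 [ 0.5241 -0.201   0.0319] [ 0.562  -0.1642  0.0611] [ 0.5419 -0.1825  0.0464] ((0.5433377623558044, -0.1833830624818802), 0.02335071563720703)
fig cork 58 [ 0.513  -0.2847  0.0174] [ 0.5413 -0.2562  0.0349] [ 0.5259 -0.2655  0.0269] ((0.5277366638183594, -0.2708154320716858), 0.015124830417335033)
kR 84 [ 0.5704 -0.2667  0.02  ] [ 0.5997 -0.2296  0.06  ] [ 0.587  -0.2482  0.0423] ((0.5897024273872375, -0.2471936047077179), 0.02028648555278778)
kL 82 [ 0.5835 -0.1462  0.0212] [ 0.6128 -0.1073  0.0599] [ 0.5997 -0.1277  0.0428] ((0.602939248085022, -0.12576575577259064), 0.021007070317864418)
```

>>> {"op": "drive_effector", "data": {
  "moves": [0.8,0.25,0.31,-0.03,0,0,0,0.8,0.25,0.31,-0.03,0,0,0,0.8,0.25,0.31,-0.03,0,0,0,0.8,0.25,0.31,-0.03,0,0,0,0.8,0.25,0.31,-0.03,0,0,0,0.8,0.25,0.31,-0.03,0,0,0,0.8,0.25,0.31,-0.03,0,0,0,0.8,0.25,0.31,-0.03,0,0,0]
}}

```text
time_s: 0.95
tcp_pos: [0.3321, 0.2247, 0.2528]
ee_rot: [[0.955, -0.295, 0.0], [-0.295, -0.955, 0.0], [0.0, -0.0, -1.0]]
wrist_force: [0.8, 1.4, 0.4]
gripper_width: 0.801
gripper_force: 0.0
```

Run:
```python
from h import *
delta(.5,-.19,.25)
T=load('top0');t=lambda x,y:(130+(x+.5)/3-.5,135+(y+.5)/3-.5)
P=[atz(T,*t(*p),.007) for p in [(277,201),(390,210),(378,366),(261,357)]];print(np.array(P).round(4),np.mean(P,0))
```

```text
t 0.95 d tool [0.2829 0.3466 0.0026] tool x ang -17.18 force [0.8 1.4 0.4]
[[0.5891 0.1194 0.007 ]
 [0.5824 0.0114 0.007 ]
 [0.4343 0.0195 0.007 ]
 [0.4405 0.13   0.007 ]] [0.51155336 0.07006538 0.007     ]
```

>>> {"op": "drive_effector", "data": {
  "moves": [0.8,0.283,0.347,0,0,0,-10.6,0.8,0.283,0.347,0,0,0,-10.6,0.8,0.283,0.347,0,0,0,-10.6,0.8,0.283,0.347,0,0,0,-10.6,0.8,0.283,0.347,0,0,0,-10.6,0.8,0.283,0.347,0,0,0,-10.6,0.8,0.283,0.347,0,0,0,-10.6,0.8,0.283,0.347,0,0,0,-10.6]
}}

```text
time_s: 1.75
tcp_pos: [0.4788, -0.1384, 0.2525]
ee_rot: [[0.993, -0.116, 0.0], [-0.116, -0.993, 0.0], [0.0, -0.0, -1.0]]
wrist_force: [1.1, 0.7, 0.2]
gripper_width: 0.799
gripper_force: 0.0
```

>>> {"op": "drive_effector", "data": {
  "moves": [0.8,0.04,0.04,0,0,0,0,0.8,0.04,0.04,0,0,0,0,0.8,0.04,0.04,0,0,0,0]
}}

```text
time_s: 2.05
tcp_pos: [0.5137, -0.1817, 0.2512]
ee_rot: [[0.993, -0.118, -0.002], [-0.118, -0.993, 0.0], [-0.002, -0.0, -1.0]]
wrist_force: [-1.2, 0.1, -0.8]
gripper_width: 0.8
gripper_force: 0.0
```

Run:
```python
from h import *
c=save('wrist','w1');delta(.5,-.19,.25)
P=cloud(c);x,y,z=P.T
for nm,px,py,lo,hi in [('black',.5547,-.0948,.03,.05),('glue',.5438,-.183,.035,.07),('fig',.529,-.272,.022,.032),('kR',.58,-.249,.03,.06),('kL',.593,-.127,.03,.06)]:
    w=.027 if nm[0]!='k' else .02
    m=(abs(x-px)<w)&(abs(y-py)<w)&(z>lo)&(z<hi);Q=P[m]
    if m.sum()>3: print(nm,m.sum(),Q.min(0).round(4),Q.max(0).round(4),Q.mean(0).round(4),cv2.minEnclosingCircle(Q[:,:2].astype(np.float32)))
```

```text
t 2.1 d tool [-0.012   0.0108  0.0017] tool x ang -6.7 force [0.2 0.1 0.1]
black 805 [ 0.5413 -0.1087  0.0301] [ 0.5743 -0.0765  0.0408] [ 0.5581 -0.0938  0.0366] ((0.5576784610748291, -0.09241070598363876), 0.01671575754880905)
glue 1231 [ 0.5275 -0.1986  0.035 ] [ 0.5646 -0.1615  0.0577] [ 0.5479 -0.1805  0.0465] ((0.5463014841079712, -0.1802530437707901), 0.023010073229670525)
fig 402 [ 0.5172 -0.2842  0.0221] [ 0.5468 -0.2548  0.0317] [ 0.5344 -0.2657  0.0278] ((0.5318664312362671, -0.26937052607536316), 0.01529765222221613)
kR 427 [ 0.5741 -0.2683  0.0343] [ 0.6    -0.2366  0.0518] [ 0.5863 -0.2467  0.0423] ((0.5865873098373413, -0.25287991762161255), 0.01899876818060875)
kL 449 [ 0.5865 -0.1462  0.0345] [ 0.6129 -0.1137  0.0509] [ 0.5986 -0.1262  0.0422] ((0.5994113683700562, -0.13068749010562897), 0.018982917070388794)
```

View pics/w1.png

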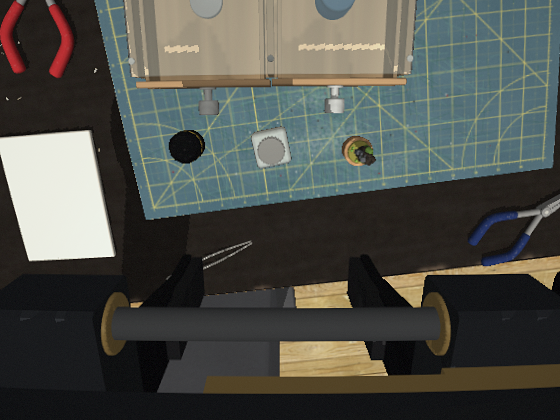

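Run:
```python
from h import *
for n in ['w1','top0','scene0']:
    P=cloud(load(n));x,y,z=P.T
    m=(abs(x-.545)<.03)&(abs(y+.182)<.03)&(z>.034)&(z<.043)
    print(n,m.sum(),cv2.minAreaRect(P[m][:,:2].astype(np.float32)))
delta(.530,-.2705,.10);delta(.530,-.2705,.0045)
```

```text
w1 636 ((0.5461512207984924, -0.18032480776309967), (0.03619283437728882, 0.03601931780576706), 5.304225444793701)
top0 74 ((0.5425251126289368, -0.18337085843086243), (0.03551816567778587, 0.035851866006851196), 5.343360424041748)
scene0 152 ((0.5463718771934509, -0.1825123131275177), (0.0367167629301548, 0.03503895550966263), 4.114997863769531)
t 2.1 d tool [0.0275 0.0873 0.1516] tool x ang -6.7 force [0.2 0.1 0.1]
t 2.1 d tool [0.0277 0.0873 0.2471] tool x ang -6.7 force [0.2 0.1 0.1]
```

>>> {"op": "drive_effector", "data": {
  "moves": [0.7,0.0275,0.0873,0.05,0,0,0,0.7,0.0275,0.0873,0.1,0,0,0,0.7,0.0275,0.0873,0.15,0,0,0,0.7,0.0275,0.0873,0.15,0,0,0,0.7,0.0275,0.0873,0.15,0,0,0]
}}

```text
time_s: 2.6
tcp_pos: [0.5268, -0.2685, 0.0977]
ee_rot: [[0.993, -0.116, -0.011], [-0.116, -0.993, 0.004], [-0.012, -0.002, -1.0]]
wrist_force: [-1.3, 0.7, -0.2]
gripper_width: 0.698
gripper_force: 0.0
```

Run:
```python
from h import *
delta(.530,-.2705,.0045)
```

```text
t 2.6 d tool [0.0045 0.0018 0.0931] tool x ang -6.65 force [-1.3  0.7 -0.2]
```

>>> {"op": "drive_effector", "data": {
  "moves": [0.7,0,0,0.03,0,0,0,0.7,0,0,0.06,0,0,0,0.7,0,0,0.06,0,0,0,0.7,0,0,0.06,0,0,0]
}}

```text
time_s: 3.0
tcp_pos: [0.5322, -0.2698, 0.045]
ee_rot: [[0.994, -0.113, 0.003], [-0.113, -0.994, -0.001], [0.003, 0.001, -1.0]]
wrist_force: [1.3, -0.4, 0.2]
gripper_width: 0.703
gripper_force: 0.0
```

Run:
```python
from h import *
delta(.530,-.2705,.0045)
```

```text
t 3.0 d tool [-0.0022  0.0009  0.0405] tool x ang -6.5 force [ 1.3 -0.4  0.2]
```

>>> {"op": "drive_effector", "data": {
  "moves": [0.7,0,0,0.015,0,0,0,0.7,0,0,0.03,0,0,0,0.7,0,0,0.037,0,0,0,0.7,0,0,0.037,0,0,0,0.7,0,0,0.037,0,0,0]
}}

```text
time_s: 3.5
tcp_pos: [0.532, -0.2706, 0.0072]
ee_rot: [[0.993, -0.115, 0.003], [-0.115, -0.993, -0.001], [0.003, 0.001, -1.0]]
wrist_force: [-0.3, -0.2, -0.8]
gripper_width: 0.699
gripper_force: 0.0
```

Run:
```python
from h import *
delta(.530,-.2705,.0045)
```

```text
t 3.5 d tool [-0.0021  0.0001  0.0027] tool x ang -6.59 force [-0.3 -0.2 -0.8]
```

>>> {"op": "drive_effector", "data": {
  "moves": [0.7,0,0,0.0025,0,0,0,0.5,0,0,0.0025,0,0,0,0.2,0,0,0.0025,0,0,0,0.2,0,0,0.0025,0,0,0,0.2,0,0,0.0025,0,0,0,0.2,0,0,0.0025,0,0,0]
}}

```text
time_s: 4.1
tcp_pos: [0.5309, -0.2705, 0.0031]
ee_rot: [[0.993, -0.116, -0.0], [-0.116, -0.993, -0.0], [-0.0, 0.0, -1.0]]
wrist_force: [-0.0, 0.7, 1.4]
gripper_width: 0.339
gripper_force: 30.1
```

Run:
```python
from h import *
delta(.495,.0675,.14);delta(.495,.0675,.0095)
```

```text
t 4.1 d tool [-0.0747 -0.3316 -0.1369] tool x ang -6.64 force [-0.   0.7  1.4]
t 4.1 d tool [-0.0747 -0.3316 -0.0064] tool x ang -6.64 force [-0.   0.7  1.4]
```

>>> {"op": "drive_effector", "data": {
  "moves": [0.2,0,0,-0.02,0,0,0,0.2,0,0,-0.05,0,0,0,0.2,0,0,-0.09,0,0,0,0.2,0,0,-0.12,0,0,0]
}}

```text
time_s: 4.5
tcp_pos: [0.5313, -0.2707, 0.1252]
ee_rot: [[0.993, -0.115, 0.001], [-0.115, -0.993, -0.001], [0.002, 0.001, -1.0]]
wrist_force: [0.3, 0.3, -0.2]
gripper_width: 0.335
gripper_force: 30.0
```

>>> {"op": "drive_effector", "data": {
  "moves": [0.2,-0.008,-0.03,0,0,0,0,0.2,-0.02,-0.07,0,0,0,0,0.2,-0.033,-0.115,0,0,0,0,0.2,-0.046,-0.16,0,0,0,0,0.2,-0.06,-0.205,0,0,0,0,0.2,-0.073,-0.25,0,0,0,0,0.2,-0.085,-0.295,0,0,0,0,0.2,-0.0953,-0.334,0,0,0,0]
}}

```text
time_s: 5.3
tcp_pos: [0.4741, 0.0743, 0.1232]
ee_rot: [[0.993, -0.115, 0.0], [-0.115, -0.993, 0.0], [0.0, -0.0, -1.0]]
wrist_force: [0.4, 0.2, -0.6]
gripper_width: 0.337
gripper_force: 30.0
```

>>> {"op": "drive_effector", "data": {
  "moves": [0.2,0,0,0.04,0,0,0,0.2,0,0,0.07,0,0,0,0.2,0,0,0.09,0,0,0,0.2,0,0,0.09,0,0,0]
}}

```text
time_s: 5.7
tcp_pos: [0.4725, 0.0714, 0.0306]
ee_rot: [[0.993, -0.116, -0.006], [-0.116, -0.993, -0.003], [-0.006, 0.004, -1.0]]
wrist_force: [0.0, -1.9, -0.3]
gripper_width: 0.338
gripper_force: 30.0
```

Run:
```python
from h import *
delta(.475,.0725,.008)
c=save('wrist','w2')
```

```text
t 5.7 d tool [ 0.0025 -0.0014  0.0226] tool x ang -6.65 force [ 0.  -1.9 -0.3]
```

View pics/w2.png

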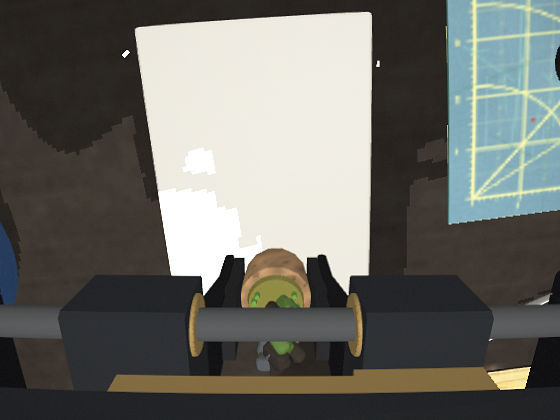

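The figure is upright in the grip at (275,285), centred across the tile, whose edges are at columns 140 and 370. Lowering it now.

>>> {"op": "drive_effector", "data": {
  "moves": [0.2,0,0,0.01,0,0,0,0.2,0,0,0.017,0,0,0,0.2,0,0,0.021,0,0,0,0.2,0,0,0.021,0,0,0,0.2,0,0,0.021,0,0,0]
}}

```text
time_s: 6.25
tcp_pos: [0.475, 0.0723, 0.0123]
ee_rot: [[0.993, -0.116, 0.0], [-0.116, -0.993, 0.0], [0.0, -0.0, -1.0]]
wrist_force: [-0.0, -0.2, -0.5]
gripper_width: 0.338
gripper_force: 30.0
```

>>> {"op": "drive_effector", "data": {
  "moves": [0.2,0,0,0.002,0,0,0,0.2,0,0,0.0045,0,0,0,0.2,0,0,0.0045,0,0,0,0.2,0,0,0.0045,0,0,0]
}}

```text
time_s: 6.65
tcp_pos: [0.4748, 0.0723, 0.0075]
ee_rot: [[0.993, -0.116, -0.0], [-0.116, -0.993, -0.0], [-0.0, 0.0, -1.0]]
wrist_force: [0.2, -0.3, 0.5]
gripper_width: 0.336
gripper_force: 30.0
```

>>> {"op": "drive_effector", "data": {
  "moves": [0.4,0,0,0,0,0,0,0.7,0,0,0,0,0,0,0.7,0,0,0,0,0,0,0.7,0,0,0,0,0,0]
}}

```text
time_s: 7.05
tcp_pos: [0.4748, 0.0723, 0.0076]
ee_rot: [[0.993, -0.115, 0.0], [-0.115, -0.993, -0.0], [0.0, 0.0, -1.0]]
wrist_force: [-0.2, -0.4, 0.6]
gripper_width: 0.587
gripper_force: 0.0
```

>>> {"op": "drive_effector", "data": {
  "moves": [0.7,0,0,-0.02,0,0,0,0.7,0,0,-0.06,0,0,0,0.7,0,0,-0.1,0,0,0,0.7,0,0,-0.14,0,0,0,0.7,0,0,-0.14,0,0,0,0.7,0,0,-0.14,0,0,0]
}}

```text
time_s: 7.65
tcp_pos: [0.4749, 0.0725, 0.1484]
ee_rot: [[0.993, -0.116, 0.002], [-0.116, -0.993, 0.001], [0.002, -0.002, -1.0]]
wrist_force: [-0.7, 0.2, -0.8]
gripper_width: 0.7
gripper_force: 0.0
```

Run:
```python
from h import *
delta(.5455,-.182,.12);delta(.5455,-.182,.010)
P=cloud(save('wrist','w3'));x,y,z=P.T
for lo,hi in [(.02,.034),(.045,.1)]:
    m=(abs(x-.475)<.03)&(abs(y-.072)<.03)&(z>lo)&(z<hi);print(P[m].mean(0),P[m].max(0),cv2.minEnclosingCircle(P[m][:,:2].astype(np.float32)))
```

```text
t 7.65 d tool [0.0995 0.2446 0.0281] tool x ang -6.65 force [-0.7  0.2 -0.8]
t 7.65 d tool [0.0993 0.2448 0.1381] tool x ang -6.65 force [-0.7  0.2 -0.8]
[0.48148551 0.07264147 0.03062697] [0.49058361 0.08784202 0.03399515] ((0.4755127727985382, 0.0729479044675827), 0.015279174782335758)
[0.47770873 0.07138427 0.06362876] [0.4852638  0.08049312 0.074151  ] ((0.47525909543037415, 0.07176369428634644), 0.010206173174083233)
```

>>> {"op": "drive_effector", "data": {
  "moves": [0.7,0.0994,0.2447,0,0,0,-12,0.7,0.0994,0.2447,0,0,0,-12,0.7,0.0994,0.2447,0,0,0,-12,0.7,0.0994,0.2447,0,0,0,-12,0.7,0.0994,0.2447,0,0,0,-12,0.7,0.0994,0.2447,0,0,0,-12,0.7,0.0994,0.2447,0,0,0,-12,0.7,0.0994,0.2447,0,0,0,-12]
}}

```text
time_s: 8.5
tcp_pos: [0.544, -0.1824, 0.1454]
ee_rot: [[0.996, 0.092, -0.004], [0.092, -0.996, 0.001], [-0.004, -0.001, -1.0]]
wrist_force: [-0.7, 0.6, 0.5]
gripper_width: 0.701
gripper_force: 0.0
```

>>> {"op": "drive_effector", "data": {
  "moves": [0.7,0,0,0.03,0,0,0,0.7,0,0,0.06,0,0,0,0.7,0,0,0.08,0,0,0,0.7,0,0,0.08,0,0,0,0.7,0,0,0.08,0,0,0]
}}

```text
time_s: 9.0
tcp_pos: [0.5453, -0.1813, 0.0676]
ee_rot: [[0.995, 0.095, -0.001], [0.095, -0.995, -0.0], [-0.001, 0.0, -1.0]]
wrist_force: [-0.8, 0.5, 0.8]
gripper_width: 0.7
gripper_force: 0.0
```

Run:
```python
from h import *
delta(.5455,-.182,.010)
```

```text
t 9.0 d tool [0.0002 0.0007 0.0576] tool x ang 5.48 force [-0.8  0.5  0.8]
```

>>> {"op": "drive_effector", "data": {
  "moves": [0.7,0,0,0.02,0,0,0,0.7,0,0,0.04,0,0,0,0.7,0,0,0.057,0,0,0,0.7,0,0,0.057,0,0,0,0.7,0,0,0.057,0,0,0]
}}

```text
time_s: 9.5
tcp_pos: [0.5464, -0.1821, 0.0119]
ee_rot: [[0.996, 0.095, 0.002], [0.095, -0.996, -0.0], [0.002, 0.001, -1.0]]
wrist_force: [1.3, 0.3, 0.6]
gripper_width: 0.705
gripper_force: 0.0
```

>>> {"op": "drive_effector", "data": {
  "moves": [0.5,0,0,0,0,0,0,0.2,0,0,0,0,0,0,0.2,0,0,0,0,0,0,0.2,0,0,0,0,0,0,0.2,0,0,0,0,0,0]
}}

```text
time_s: 10.0
tcp_pos: [0.5455, -0.1823, 0.011]
ee_rot: [[0.996, 0.094, 0.001], [0.094, -0.996, -0.0], [0.001, 0.0, -1.0]]
wrist_force: [-0.3, 0.0, 3.3]
gripper_width: 0.413
gripper_force: 30.0
```

Run:
```python
from h import *
delta(.548,.067,.12)
```

```text
t 10.0 d tool [ 0.0259 -0.2479 -0.109 ] tool x ang 5.37 force [-0.3  0.   3.3]
```

>>> {"op": "drive_effector", "data": {
  "moves": [0.2,0,0,-0.02,0,0,0,0.2,0,0,-0.05,0,0,0,0.2,0,0,-0.08,0,0,0,0.2,0,0,-0.11,0,0,0]
}}

```text
time_s: 10.4
tcp_pos: [0.5448, -0.1822, 0.1213]
ee_rot: [[0.996, 0.093, -0.001], [0.093, -0.996, 0.0], [-0.001, -0.0, -1.0]]
wrist_force: [-0.1, -0.5, -1.0]
gripper_width: 0.412
gripper_force: 30.0
```

>>> {"op": "drive_effector", "data": {
  "moves": [0.2,0.004,-0.03,0,0,0,0,0.2,0.008,-0.07,0,0,0,0,0.2,0.012,-0.115,0,0,0,0,0.2,0.016,-0.16,0,0,0,0,0.2,0.02,-0.2,0,0,0,0,0.2,0.024,-0.23,0,0,0,0,0.2,0.026,-0.248,0,0,0,0,0.2,0.026,-0.248,0,0,0,0]
}}

```text
time_s: 11.2
tcp_pos: [0.5479, 0.0692, 0.1203]
ee_rot: [[0.995, 0.097, -0.0], [0.097, -0.995, 0.0], [-0.0, -0.0, -1.0]]
wrist_force: [-0.3, 0.5, -0.4]
gripper_width: 0.412
gripper_force: 30.0
```

>>> {"op": "drive_effector", "data": {
  "moves": [0.2,0,0,0.03,0,0,0,0.2,0,0,0.06,0,0,0,0.2,0,0,0.09,0,0,0,0.2,0,0,0.09,0,0,0,0.2,0,0,0.09,0,0,0]
}}

```text
time_s: 11.7
tcp_pos: [0.5481, 0.0664, 0.0307]
ee_rot: [[0.996, 0.093, -0.001], [0.093, -0.996, -0.001], [-0.001, 0.001, -1.0]]
wrist_force: [0.6, 0.1, -0.8]
gripper_width: 0.411
gripper_force: 30.0
```

Run:
```python
from h import *
delta(.548,.067,.0155)
```

```text
t 11.7 d tool [-0.     -0.0006  0.0152] tool x ang 5.35 force [ 0.6  0.1 -0.8]
```

>>> {"op": "drive_effector", "data": {
  "moves": [0.2,0,0,0.007,0,0,0,0.2,0,0,0.012,0,0,0,0.2,0,0,0.0155,0,0,0,0.2,0,0,0.0155,0,0,0,0.2,0,0,0.0155,0,0,0]
}}

```text
time_s: 12.2
tcp_pos: [0.5483, 0.0672, 0.0155]
ee_rot: [[0.996, 0.094, 0.001], [0.094, -0.996, 0.0], [0.001, -0.0, -1.0]]
wrist_force: [0.2, -0.3, 1.3]
gripper_width: 0.41
gripper_force: 30.0
```

>>> {"op": "drive_effector", "data": {
  "moves": [0.5,0,0,0,0,0,0,0.7,0,0,0,0,0,0,0.7,0,0,0,0,0,0,0.7,0,0,0,0,0,0]
}}

```text
time_s: 12.6
tcp_pos: [0.548, 0.0671, 0.015]
ee_rot: [[0.996, 0.094, -0.0], [0.094, -0.996, -0.0], [-0.0, 0.0, -1.0]]
wrist_force: [-0.8, 0.2, 0.2]
gripper_width: 0.662
gripper_force: 0.0
```

>>> {"op": "drive_effector", "data": {
  "moves": [0.7,0,0,-0.02,0,0,0,0.7,0,0,-0.06,0,0,0,0.7,0,0,-0.1,0,0,0,0.7,0,0,-0.14,0,0,0,0.7,0,0,-0.14,0,0,0,0.7,0,0,-0.14,0,0,0]
}}

```text
time_s: 13.2
tcp_pos: [0.5481, 0.0673, 0.1559]
ee_rot: [[0.996, 0.093, 0.002], [0.093, -0.996, 0.001], [0.002, -0.001, -1.0]]
wrist_force: [-0.0, -0.3, -0.8]
gripper_width: 0.698
gripper_force: 0.0
```

Run:
```python
from h import *
P=cloud(save('wrist','w4'));x,y,z=P.T
m=(abs(x-.548)<.035)&(abs(y-.067)<.035)&(z>.035)&(z<.1);print(P[m].mean(0),P[m].max(0),cv2.minAreaRect(P[m][:,:2].astype(np.float32)))
c=save('top','t4');P=cloud(c);x,y,z=P.T
m=(abs(x-.475)<.03)&(abs(y-.072)<.03)&(z>.045);print(P[m].mean(0),P[m].max(0))
# knob R predictions
delta(.582,-.2495,.12);delta(.582,-.2495,.018)
cv2.imwrite('pics/w4s.png',np.hstack([cv2.imread('pics/w4.png')[0:300],]))
```

```text
[0.55314352 0.06828799 0.05084928] [0.56838637 0.08686216 0.06195289] ((0.5496763586997986, 0.06785285472869873), (0.03531185910105705, 0.035914093255996704), 4.968027114868164)
[0.49659117 0.07747165 0.41675276] [0.50499676 0.10199555 0.51558381]
t 13.3 d tool [0.0056 0.3182 0.0338] tool x ang 5.34 force [-1.1  0.3 -0.3]
t 13.3 d tool [0.0058 0.3182 0.1358] tool x ang 5.34 force [-1.1  0.3 -0.3]
```

View pics/w4.png

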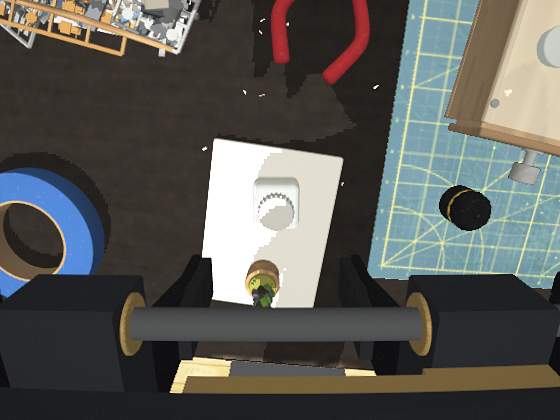

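Both things are upright on the tile: glue bottle at (275,203), figure at (263,280). Next is the right knob.

>>> {"op": "drive_effector", "data": {
  "moves": [0.6,0.004,0.318,0,0,0,12,0.6,0.004,0.318,0,0,0,12,0.6,0.004,0.318,0,0,0,12,0.6,0.004,0.318,0,0,0,12,0.6,0.004,0.318,0,0,0,12,0.6,0.004,0.318,0,0,0,12,0.6,0.004,0.318,0,0,0,12,0.6,0.004,0.318,0,0,0,12]
}}

```text
time_s: 14.1
tcp_pos: [0.5806, -0.2515, 0.1524]
ee_rot: [[0.993, -0.12, -0.004], [-0.12, -0.993, 0.001], [-0.004, -0.0, -1.0]]
wrist_force: [-0.5, 0.4, -0.4]
gripper_width: 0.599
gripper_force: 0.0
```

>>> {"op": "drive_effector", "data": {
  "moves": [0.6,0,0,0.03,0,0,0,0.6,0,0,0.06,0,0,0,0.6,0,0,0.08,0,0,0,0.6,0,0,0.08,0,0,0,0.6,0,0,0.08,0,0,0]
}}

```text
time_s: 14.6
tcp_pos: [0.5818, -0.2481, 0.0748]
ee_rot: [[0.994, -0.114, -0.001], [-0.114, -0.994, -0.0], [-0.001, 0.0, -1.0]]
wrist_force: [-0.1, -0.8, 0.6]
gripper_width: 0.596
gripper_force: 0.0
```

Run:
```python
from h import *
delta(.5805,-.2495,.0165)
```

```text
t 14.6 d tool [-0.001   0.0015  0.0583] tool x ang -6.53 force [-0.1 -0.8  0.6]
```

>>> {"op": "drive_effector", "data": {
  "moves": [0.6,-0.001,0.001,0.02,0,0,0,0.6,-0.001,0.001,0.04,0,0,0,0.6,-0.001,0.001,0.058,0,0,0,0.6,-0.001,0.001,0.058,0,0,0,0.6,-0.001,0.001,0.058,0,0,0]
}}

```text
time_s: 15.1
tcp_pos: [0.5817, -0.2499, 0.0185]
ee_rot: [[0.993, -0.115, 0.002], [-0.115, -0.993, -0.001], [0.002, 0.001, -1.0]]
wrist_force: [0.5, -0.1, 0.4]
gripper_width: 0.599
gripper_force: 0.0
```

>>> {"op": "drive_effector", "data": {
  "moves": [0.4,0,0,0,0,0,0,0.1,0,0,0,0,0,0,0.1,0,0,0,0,0,0,0.1,0,0,0,0,0,0,0.1,0,0,0,0,0,0,0.1,0,0,0,0,0,0]
}}

```text
time_s: 15.7
tcp_pos: [0.581, -0.2477, 0.0174]
ee_rot: [[0.993, -0.116, 0.001], [-0.116, -0.993, 0.003], [0.0, -0.003, -1.0]]
wrist_force: [0.9, 9.1, 2.5]
gripper_width: 0.218
gripper_force: 30.0
```

>>> {"op": "drive_effector", "data": {
  "moves": [0.1,-0.005,-0.002,0,0,0,0,0.1,-0.02,-0.002,0,0,0,0,0.1,-0.04,-0.002,0,0,0,0,0.1,-0.06,-0.002,0,0,0,0,0.1,-0.075,-0.002,0,0,0,0,0.1,-0.085,-0.002,0,0,0,0,0.1,-0.09,-0.002,0,0,0,0,0.1,-0.09,-0.002,0,0,0,0]
}}

```text
time_s: 16.5
tcp_pos: [0.4908, -0.2375, 0.0173]
ee_rot: [[0.993, -0.116, -0.001], [-0.116, -0.993, 0.0], [-0.001, -0.0, -1.0]]
wrist_force: [-1.0, 2.1, 3.9]
gripper_width: 0.22
gripper_force: 30.0
```

>>> {"op": "drive_effector", "data": {
  "moves": [0.4,0,0,0,0,0,0,0.6,0,0,0,0,0,0,0.6,0,0,0,0,0,0,0.6,0,0,0,0,0,0]
}}

```text
time_s: 16.9
tcp_pos: [0.4915, -0.2378, 0.0168]
ee_rot: [[0.993, -0.116, -0.0], [-0.116, -0.993, -0.0], [-0.0, 0.0, -1.0]]
wrist_force: [0.5, 1.3, -0.5]
gripper_width: 0.493
gripper_force: 0.0
```

>>> {"op": "drive_effector", "data": {
  "moves": [0.6,0,0,-0.03,0,0,0,0.6,0,0,-0.07,0,0,0,0.6,0,0,-0.12,0,0,0,0.6,0,0,-0.16,0,0,0,0.6,0,0,-0.16,0,0,0,0.6,0,0,-0.16,0,0,0]
}}

```text
time_s: 17.5
tcp_pos: [0.4917, -0.2376, 0.178]
ee_rot: [[0.993, -0.116, 0.002], [-0.116, -0.993, 0.0], [0.002, -0.0, -1.0]]
wrist_force: [-0.1, 0.8, -1.0]
gripper_width: 0.598
gripper_force: 0.0
```

Run:
```python
from h import *
c=save('wrist','w5'); c2=save('top','t5')
for c in (c,c2):
    P=cloud(c);x,y,z=P.T;b=c['pixels'].reshape(-1,3).astype(int)
    m=(b[:,2]>b[:,0]+25)&(abs(x-.58)<.06)&(abs(y+.248)<.05)&(z>.045)&(z<.075);Q=P[m]
    print(m.sum(),Q.mean(0),np.percentile(Q[:,2],[5,50,95]),cv2.minEnclosingCircle(Q[:,:2].astype(np.float32)))
```

```text
1600 [ 0.58903814 -0.24629247  0.05129066] [0.05002257 0.05129001 0.05252219] ((0.5671360492706299, -0.2664198875427246), 0.04606860503554344)<stdin>:6: RuntimeWarning: Mean of empty slice.
  ret = um.true_divide(
Traceback (most recent call last):
IndexError: index -1 is out of bounds for axis 0 with size 0
```

View pics/w5.png

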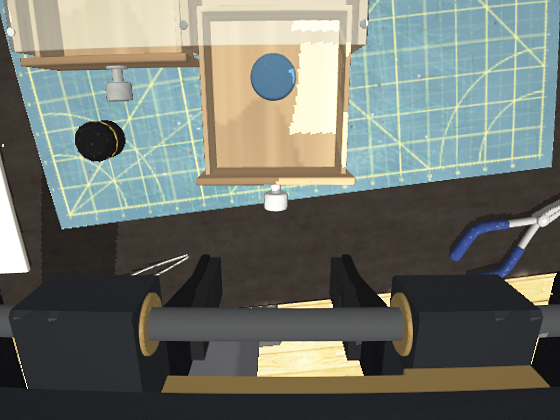

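Drawer open; primer pot at (273,77) stands clear of the lid edge (row 45). The black pot at (98,141) is untouched. I'll grasp the pot near its top.

Run:
```python
from h import *
delta(.5875,-.2475,.0405)
```

```text
t 17.6 d tool [ 0.0979 -0.0011  0.135 ] tool x ang -6.65 force [-0.1  0.2  0.3]
```

>>> {"op": "drive_effector", "data": {
  "moves": [0.6,0.04,0,0,0,0,0,0.6,0.08,0,0,0,0,0,0.6,0.0962,-0.0013,0.03,0,0,0,0.6,0.0962,-0.0013,0.06,0,0,0,0.6,0.0962,-0.0013,0.09,0,0,0,0.6,0.0962,-0.0013,0.09,0,0,0,0.6,0.0962,-0.0013,0.09,0,0,0]
}}

```text
time_s: 18.3
tcp_pos: [0.5866, -0.2476, 0.0858]
ee_rot: [[0.993, -0.115, -0.003], [-0.115, -0.993, -0.0], [-0.003, 0.0, -1.0]]
wrist_force: [-0.5, 0.8, 1.0]
gripper_width: 0.604
gripper_force: 0.0
```

Run:
```python
from h import *
delta(.5875,-.2475,.0405)
```

```text
t 18.3 d tool [ 0.0011 -0.0002  0.0453] tool x ang -6.61 force [-0.5  0.8  1. ]
```

>>> {"op": "drive_effector", "data": {
  "moves": [0.6,0.001,0,0.02,0,0,0,0.6,0.001,0,0.035,0,0,0,0.6,0.001,0,0.0455,0,0,0,0.6,0.001,0,0.0455,0,0,0,0.6,0.001,0,0.0455,0,0,0,0.6,0.001,0,0.0455,0,0,0]
}}

```text
time_s: 18.9
tcp_pos: [0.589, -0.2478, 0.0429]
ee_rot: [[0.993, -0.115, 0.002], [-0.115, -0.993, -0.001], [0.002, 0.0, -1.0]]
wrist_force: [-0.5, 0.9, -0.7]
gripper_width: 0.601
gripper_force: 0.0
```

>>> {"op": "drive_effector", "data": {
  "moves": [0.45,0,0,0,0,0,0,0.2,0,0,0,0,0,0,0.2,0,0,0,0,0,0,0.2,0,0,0,0,0,0,0.2,0,0,0,0,0,0]
}}

```text
time_s: 19.4
tcp_pos: [0.5882, -0.2476, 0.0418]
ee_rot: [[0.993, -0.115, 0.0], [-0.115, -0.993, -0.0], [0.0, 0.0, -1.0]]
wrist_force: [-0.6, -0.2, 1.7]
gripper_width: 0.363
gripper_force: 30.0
```

Run:
```python
from h import *
delta(.489,.281,.16)
```

```text
t 19.4 d tool [-0.1595 -0.5136 -0.1183] tool x ang -6.63 force [-0.6 -0.2  1.7]
```

>>> {"op": "drive_effector", "data": {
  "moves": [0.2,0,0,-0.01,0,0,0,0.2,0,0,-0.03,0,0,0,0.2,0,0,-0.05,0,0,0,0.2,0,0,-0.05,0,0,0]
}}

```text
time_s: 19.8
tcp_pos: [0.5904, -0.2482, 0.0953]
ee_rot: [[0.993, -0.115, 0.007], [-0.115, -0.993, -0.002], [0.007, 0.001, -1.0]]
wrist_force: [0.8, 0.4, 0.5]
gripper_width: 0.359
gripper_force: 30.0
```

Run:
```python
from h import *
save('wrist','w6');save('scene','s6')
a=cv2.imread('pics/w6.png')[120:400,130:430]; b=cv2.imread('pics/s6.png')[150:430-60,300:520]
cv2.imwrite('pics/m6.png',np.hstack([cv2.resize(a,(430,400)),cv2.resize(b,(370,400))]))
```

```text
(no output)
```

View pics/m6.png

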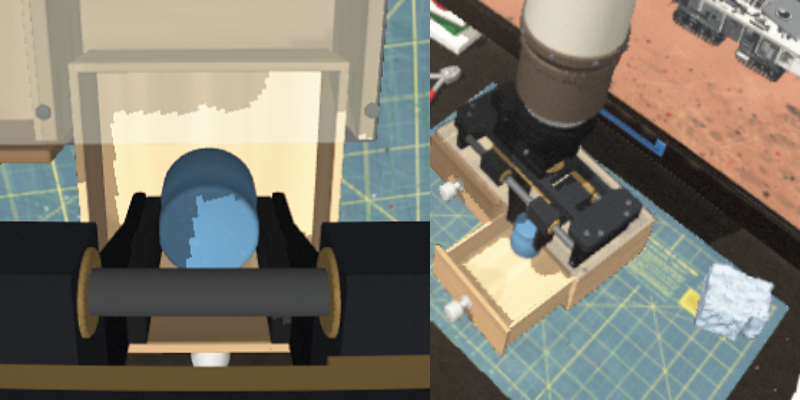

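Run:
```python
from h import *
for n in ['w6','s6']:
    c=load(n);P=cloud(c);x,y,z=P.T;b=c['pixels'].reshape(-1,3).astype(int)
    m=(b[:,2]>b[:,0]+40)&(abs(x-.595)<.05)&(abs(y+.248)<.03)&(z>.06)&(z<.12);Q=P[m]
    print(n,m.sum(),Q.min(0),Q.max(0)); zt=np.percentile(Q[:,2],98); q=Q[Q[:,2]>zt-.004]; print('top',zt,cv2.minEnclosingCircle(q[:,:2].astype(np.float32)),np.linalg.lstsq(np.c_[q[:,:2],np.ones(len(q))],q[:,2],rcond=None)[0])
    print(np.histogram(Q[:,2],12))
delta(.5,-.2,.1)
```

```text
w6 4533 [ 0.57713397 -0.26412088  0.06999478] [ 0.60929609 -0.23183014  0.10664708]
top 0.10595514321958822 ((0.592021644115448, -0.24802127480506897), 0.016877317801117897) [-0.00928335  0.00118663  0.11061271]
(array([  47,   11,   25,   76,  113,  128,  204,  231,  140,  113,  153,
       3292]), array([0.06999478, 0.07304914, 0.0761035 , 0.07915785, 0.08221221,
       0.08526657, 0.08832093, 0.09137529, 0.09442965, 0.09748401,
       0.10053836, 0.10359272, 0.10664708]))
s6 251 [ 0.57134656 -0.26579478  0.07255657] [ 0.59446954 -0.23336487  0.11942864]
top 0.1044266100491873 ((0.5860600471496582, -0.24896320700645447), 0.016750991344451904) [-0.00711798 -0.09011916  0.08450893]
(array([ 22,  21,  17,  21,  22,  14,  18, 105,   8,   0,   2,   1]), array([0.07255657, 0.07646258, 0.08036858, 0.08427459, 0.08818059,
       0.0920866 , 0.09599261, 0.09989861, 0.10380462, 0.10771063,
       0.11161663, 0.11552264, 0.11942864]))
t 19.9 d tool [-0.093  -0.0369 -0.0081] tool x ang -6.65 force [-0.7  0.3 -1.4]
```

The pot is held level (top at z 0.106, slope under 1°), centred in the fingers. I'll carry it near the tape and look at the roll.

>>> {"op": "drive_effector", "data": {
  "moves": [0.2,0,0,-0.03,0,0,0,0.2,0,0,-0.06,0,0,0,0.2,-0.02,-0.035,-0.07,0,0,0,0.2,-0.04,-0.075,-0.07,0,0,0,0.2,-0.06,-0.12,-0.07,0,0,0,0.2,-0.08,-0.16,-0.07,0,0,0,0.2,-0.1,-0.2,-0.07,0,0,0,0.2,-0.12,-0.24,-0.07,0,0,0]
}}

```text
time_s: 20.7
tcp_pos: [0.495, 0.006, 0.1605]
ee_rot: [[0.993, -0.116, -0.002], [-0.116, -0.993, -0.0], [-0.002, 0.001, -1.0]]
wrist_force: [-0.6, -0.2, -0.3]
gripper_width: 0.37
gripper_force: 30.0
```

>>> {"op": "drive_effector", "data": {
  "moves": [0.2,-0.02,-0.04,0,0,0,0,0.2,-0.04,-0.08,0,0,0,0,0.2,-0.06,-0.12,0,0,0,0,0.2,-0.08,-0.16,0,0,0,0,0.2,-0.1,-0.2,0,0,0,0,0.2,-0.12,-0.24,0,0,0,0,0.2,-0.13,-0.263,0,0,0,0,0.2,-0.13,-0.263,0,0,0,0]
}}

```text
time_s: 21.5
tcp_pos: [0.3968, 0.2833, 0.1606]
ee_rot: [[0.994, -0.111, -0.001], [-0.111, -0.994, -0.001], [-0.001, 0.001, -1.0]]
wrist_force: [0.4, -0.5, -0.4]
gripper_width: 0.363
gripper_force: 30.0
```

Run:
```python
from h import *
c=save('wrist','w7')
for n in ['w7','w4']:
    c=load(n);P=cloud(c);x,y,z=P.T;b=c['pixels'].reshape(-1,3).astype(int)
    m=(b[:,2]>b[:,0]+50)&(x>.40)&(x<.6)&(y>.19)&(y<.4)&(z>.020)&(z<.028);Q=P[m][:,:2]
    from scipy.optimize import least_squares
    # outer edge pts: per-angle max radius
    ctr=np.array([.489,.281])
    for _ in range(4):
        d=Q-ctr;a=np.degrees(np.arctan2(d[:,1],d[:,0]))//6;rr=np.hypot(*d.T)
        I=[];O=[]
        for k in np.unique(a):
            s=np.where(a==k)[0]
            if len(s)<8: continue
            O.append(Q[s[rr[s].argmax()]]); I.append(Q[s[rr[s].argmin()]])
        O=np.array(O);f=least_squares(lambda p:np.hypot(O[:,0]-p[0],O[:,1]-p[1])-.062,ctr,loss='soft_l1',f_scale=.002);ctr=f.x
    print(n,m.sum(),len(O),ctr,np.abs(f.fun).mean())
delta(ctr[0],ctr[1],.16)
```

```text
w7 12857 60 [0.49165342 0.28366492] 0.000740407577400853
w4 4358 34 [0.49334406 0.28312489] 0.003913300335010451
t 21.55 d tool [ 0.0957 -0.0124  0.0003] tool x ang -6.49 force [ 0.2 -0.5 -1.2]
```

View pics/w7.png

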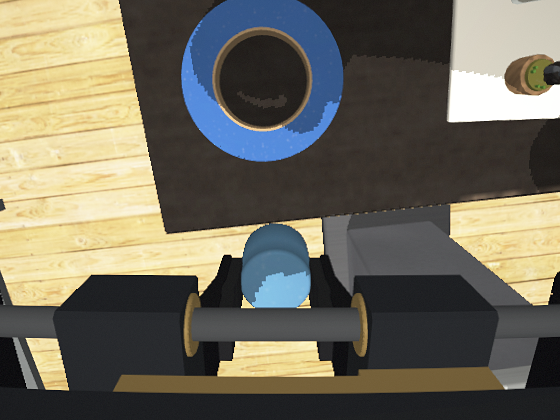

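>>> {"op": "drive_effector", "data": {
  "moves": [0.2,0.04,-0.005,0,0,0,0,0.2,0.08,-0.0107,0.02,0,0,0,0.2,0.0939,-0.0107,0.05,0,0,0,0.2,0.0939,-0.0107,0.08,0,0,0,0.2,0.0939,-0.0107,0.09,0,0,0,0.2,0.0939,-0.0107,0.09,0,0,0,0.2,0.0939,-0.0107,0.09,0,0,0]
}}

```text
time_s: 22.25
tcp_pos: [0.4929, 0.2807, 0.0726]
ee_rot: [[0.993, -0.115, 0.001], [-0.115, -0.993, 0.001], [0.001, -0.001, -1.0]]
wrist_force: [0.7, 0.0, -0.6]
gripper_width: 0.365
gripper_force: 30.0
```

Run:
```python
from h import *
delta(.4897,.2822,.0265)
```

```text
t 22.25 d tool [-0.0034 -0.001   0.0461] tool x ang -6.62 force [ 0.7  0.  -0.6]
```

>>> {"op": "drive_effector", "data": {
  "moves": [0.2,-0.002,-0.001,0.01,0,0,0,0.2,-0.002,-0.001,0.02,0,0,0,0.2,-0.002,-0.001,0.03,0,0,0,0.2,-0.002,-0.001,0.037,0,0,0,0.2,-0.002,-0.001,0.041,0,0,0,0.2,-0.002,-0.001,0.041,0,0,0,0.2,-0.002,-0.001,0.041,0,0,0]
}}

```text
time_s: 22.95
tcp_pos: [0.4907, 0.2821, 0.0306]
ee_rot: [[0.993, -0.115, 0.0], [-0.115, -0.993, -0.0], [0.0, -0.0, -1.0]]
wrist_force: [-0.3, -0.0, -0.3]
gripper_width: 0.363
gripper_force: 30.0
```

Run:
```python
from h import *
delta(.4897,.2822,.026)
```

```text
t 22.95 d tool [-0.001  -0.      0.0046] tool x ang -6.62 force [-0.3 -0.  -0.3]
```

>>> {"op": "drive_effector", "data": {
  "moves": [0.2,0,0,0.002,0,0,0,0.2,0,0,0.004,0,0,0,0.2,0,0,0.0045,0,0,0,0.2,0,0,0.0045,0,0,0,0.2,0,0,0.0045,0,0,0]
}}

```text
time_s: 23.45
tcp_pos: [0.4906, 0.282, 0.0263]
ee_rot: [[0.993, -0.115, 0.0], [-0.115, -0.993, 0.0], [0.0, -0.0, -1.0]]
wrist_force: [-1.1, -0.6, 1.7]
gripper_width: 0.359
gripper_force: 30.0
```

>>> {"op": "drive_effector", "data": {
  "moves": [0.4,0,0,0,0,0,0,0.5,0,0,0,0,0,0,0.6,0,0,0,0,0,0,0.6,0,0,0,0,0,0]
}}

```text
time_s: 23.85
tcp_pos: [0.4905, 0.2819, 0.026]
ee_rot: [[0.993, -0.116, -0.0], [-0.116, -0.993, -0.0], [-0.0, 0.0, -1.0]]
wrist_force: [-0.3, 0.3, -0.3]
gripper_width: 0.561
gripper_force: 0.0
```

>>> {"op": "drive_effector", "data": {
  "moves": [0.6,0,0,-0.02,0,0,0,0.6,0,0,-0.06,0,0,0,0.6,0,0,-0.1,0,0,0,0.6,-0.03,0,-0.14,0,0,0,0.6,-0.06,0,-0.14,0,0,0,0.6,-0.06,0,-0.14,0,0,0,0.6,-0.06,0,-0.14,0,0,0]
}}

```text
time_s: 24.55
tcp_pos: [0.4306, 0.2889, 0.1663]
ee_rot: [[0.993, -0.114, 0.0], [-0.114, -0.993, 0.0], [0.0, -0.0, -1.0]]
wrist_force: [0.9, 0.7, 0.1]
gripper_width: 0.6
gripper_force: 0.0
```

Run:
```python
from h import *
c=save('wrist','w8');P=cloud(c);x,y,z=P.T
m=(abs(x-.49)<.03)&(abs(y-.282)<.03)&(z>.030)&(z<.06);Q=P[m];print(np.percentile(Q[:,2],[5,50,95]),cv2.minEnclosingCircle(Q[:,:2].astype(np.float32)))
delta(.4905,-.2375,.15);delta(.4905,-.2375,.0173)
```

```text
[0.03458163 0.03587483 0.03715697] ((0.4913126230239868, 0.2827203869819641), 0.016722233965992928)
t 24.6 d tool [0.1197 0.516  0.016 ] tool x ang -6.61 force [-0.1  0.1  0.3]
t 24.6 d tool [0.1197 0.516  0.1487] tool x ang -6.61 force [-0.1  0.1  0.3]
```

View pics/w8.png

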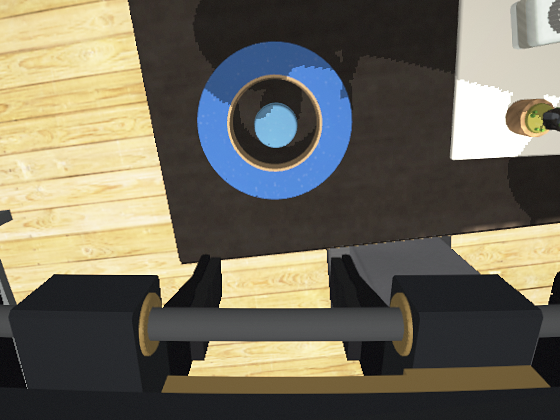

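The pot stands upright in the middle of the roll (275,124), top at 36 mm. Going back to the knob.

>>> {"op": "drive_effector", "data": {
  "moves": [0.6,0.06,0.258,0,0,0,0,0.6,0.06,0.258,0,0,0,0,0.6,0.06,0.258,0,0,0,0,0.6,0.06,0.258,0,0,0,0,0.6,0.06,0.258,0,0,0,0,0.6,0.06,0.258,0,0,0,0]
}}

```text
time_s: 25.2
tcp_pos: [0.4606, 0.0216, 0.1651]
ee_rot: [[0.993, -0.121, -0.002], [-0.121, -0.993, -0.001], [-0.002, 0.002, -1.0]]
wrist_force: [0.2, 0.3, -0.4]
gripper_width: 0.601
gripper_force: 0.0
```

>>> {"op": "drive_effector", "data": {
  "moves": [0.6,0.06,0.258,0,0,0,0,0.6,0.06,0.258,0,0,0,0,0.6,0.06,0.258,0,0,0,0,0.6,0.06,0.258,0,0,0,0,0.6,0.06,0.258,0,0,0,0,0.6,0.06,0.258,0,0,0,0]
}}

```text
time_s: 25.8
tcp_pos: [0.4906, -0.2422, 0.1646]
ee_rot: [[0.993, -0.121, -0.002], [-0.121, -0.993, -0.001], [-0.002, 0.001, -1.0]]
wrist_force: [-1.0, 1.3, -0.3]
gripper_width: 0.601
gripper_force: 0.0
```

>>> {"op": "drive_effector", "data": {
  "moves": [0.6,0,0,0.04,0,0,0,0.6,0,0,0.08,0,0,0,0.6,0,0,0.08,0,0,0,0.6,0,0,0.08,0,0,0]
}}

```text
time_s: 26.2
tcp_pos: [0.4907, -0.2378, 0.0858]
ee_rot: [[0.993, -0.115, -0.002], [-0.115, -0.993, -0.0], [-0.002, 0.001, -1.0]]
wrist_force: [0.8, 0.2, 1.0]
gripper_width: 0.599
gripper_force: 0.0
```

Run:
```python
from h import *
delta(.4905,-.2375,.0173)
```

```text
t 26.2 d tool [-0.0001 -0.0003  0.0685] tool x ang -6.6 force [0.8 0.2 1. ]
```

>>> {"op": "drive_effector", "data": {
  "moves": [0.6,0,0,0.03,0,0,0,0.6,0,0,0.055,0,0,0,0.6,0,0,0.0675,0,0,0,0.6,0,0,0.0675,0,0,0,0.6,0,0,0.0675,0,0,0]
}}

```text
time_s: 26.7
tcp_pos: [0.492, -0.2378, 0.0201]
ee_rot: [[0.993, -0.115, 0.003], [-0.115, -0.993, -0.001], [0.003, 0.001, -1.0]]
wrist_force: [0.3, -0.4, 0.5]
gripper_width: 0.6
gripper_force: 0.0
```

>>> {"op": "drive_effector", "data": {
  "moves": [0.4,0,0,0,0,0,0,0.1,0,0,0,0,0,0,0.1,0,0,0,0,0,0,0.1,0,0,0,0,0,0,0.1,0,0,0,0,0,0]
}}

```text
time_s: 27.2
tcp_pos: [0.4906, -0.2376, 0.0187]
ee_rot: [[0.993, -0.116, 0.0], [-0.116, -0.993, -0.0], [0.0, 0.0, -1.0]]
wrist_force: [0.1, 0.2, 0.1]
gripper_width: 0.231
gripper_force: 0.1
```

>>> {"op": "drive_effector", "data": {
  "moves": [0.1,0.01,0,0,0,0,0,0.1,0.025,0,0,0,0,0,0.1,0.045,0,0,0,0,0,0.1,0.06,0,0,0,0,0,0.1,0.075,0,0,0,0,0,0.1,0.085,0,0,0,0,0,0.1,0.089,0,0,0,0,0,0.1,0.089,0,0,0,0,0]
}}

```text
time_s: 28.0
tcp_pos: [0.5804, -0.2475, 0.0187]
ee_rot: [[0.993, -0.115, 0.002], [-0.115, -0.993, -0.0], [0.002, -0.0, -1.0]]
wrist_force: [1.8, 4.6, 2.5]
gripper_width: 0.22
gripper_force: 30.0
```

Continue in small steps until the shut stop is felt.

>>> {"op": "drive_effector", "data": {
  "moves": [0.1,0.002,0,0,0,0,0,0.1,0.003,0,0,0,0,0,0.1,0.003,0,0,0,0,0]
}}

```text
time_s: 28.3
tcp_pos: [0.5816, -0.2476, 0.0187]
ee_rot: [[0.993, -0.116, -0.0], [-0.116, -0.993, 0.001], [-0.0, -0.001, -1.0]]
wrist_force: [0.5, 3.9, 4.1]
gripper_width: 0.218
gripper_force: 30.0
```

>>> {"op": "drive_effector", "data": {
  "moves": [0.1,0.002,0,0,0,0,0,0.1,0.003,0,0,0,0,0,0.1,0.003,0,0,0,0,0]
}}

```text
time_s: 28.6
tcp_pos: [0.5834, -0.2478, 0.0187]
ee_rot: [[0.993, -0.116, -0.003], [-0.116, -0.993, 0.001], [-0.003, -0.001, -1.0]]
wrist_force: [-2.0, 5.9, 5.6]
gripper_width: 0.218
gripper_force: 30.0
```

>>> {"op": "drive_effector", "data": {
  "moves": [0.1,0.002,0,0,0,0,0,0.1,0.002,0,0,0,0,0,0.1,0.002,0,0,0,0,0,0.1,0.002,0,0,0,0,0]
}}

```text
time_s: 29.0
tcp_pos: [0.5834, -0.2478, 0.0186]
ee_rot: [[0.993, -0.116, -0.007], [-0.116, -0.993, 0.002], [-0.007, -0.001, -1.0]]
wrist_force: [-5.7, 6.6, 7.9]
gripper_width: 0.22
gripper_force: 30.0
```

It has hit the stop: no further travel, and the force is rising. Release, rise, and check.

>>> {"op": "drive_effector", "data": {
  "moves": [0.4,-0.003,0,0,0,0,0,0.6,-0.003,0,0,0,0,0,0.6,-0.003,0,0,0,0,0,0.6,-0.003,0,0,0,0,0]
}}

```text
time_s: 29.4
tcp_pos: [0.5836, -0.2489, 0.0182]
ee_rot: [[0.993, -0.116, -0.001], [-0.116, -0.993, -0.0], [-0.0, 0.0, -1.0]]
wrist_force: [-0.2, -0.7, -0.0]
gripper_width: 0.497
gripper_force: 0.0
```

>>> {"op": "drive_effector", "data": {
  "moves": [0.6,0,0,-0.03,0,0,0,0.6,0,0,-0.07,0,0,0,0.6,-0.03,0,-0.12,0,0,0,0.6,-0.07,0,-0.16,0,0,0,0.6,-0.07,0,-0.16,0,0,0,0.6,-0.07,0,-0.16,0,0,0]
}}

```text
time_s: 30.0
tcp_pos: [0.5143, -0.2406, 0.1809]
ee_rot: [[0.993, -0.116, 0.005], [-0.116, -0.993, -0.001], [0.005, 0.0, -1.0]]
wrist_force: [-0.7, -0.7, -0.7]
gripper_width: 0.601
gripper_force: 0.0
```

Run:
```python
from h import *
c=save('wrist','w9');P=cloud(c);x,y,z=P.T
for nm,px,py in [('kR',.58,-.249),('kL',.593,-.127)]:
    m=(abs(x-px)<.02)&(abs(y-py)<.02)&(z>.03)&(z<.06);Q=P[m];print(nm,Q.min(0),np.percentile(Q[:,0],2))
m=(abs(x-.5547)<.027)&(abs(y+.0948)<.027)&(z>.03)&(z<.05);print('black',cv2.minEnclosingCircle(P[m][:,:2].astype(np.float32)))
delta(.548,.0672,.12);delta(.548,.0672,.0150)
```

```text
kR [ 0.57662148 -0.25727998  0.03498784] 0.5775907856430706
kL [ 0.58576493 -0.14655994  0.03102137] 0.586938427798865
black ((0.5577237606048584, -0.09299115836620331), 0.01710457354784012)
t 30.05 d tool [-0.0025 -0.3094  0.0589] tool x ang -6.66 force [ 0.4 -0.6 -1.3]
t 30.05 d tool [-0.0026 -0.3094  0.1639] tool x ang -6.66 force [ 0.4 -0.6 -1.3]
```

View pics/w9.png

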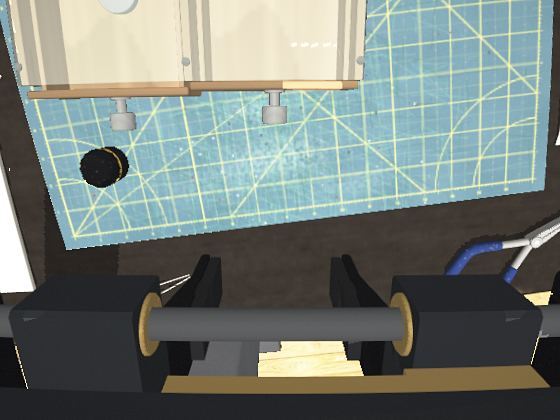

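The right drawer is shut. The left one is still about 4 mm ajar, as at the start: knobs at (123,120) and (275,115). That is within tolerance, but I'll close it too before putting things back.

>>> {"op": "drive_effector", "data": {
  "moves": [0.5,0.064,-0.123,0,0,0,0,0.5,0.064,-0.123,0,0,0,0,0.5,0.064,-0.123,0.03,0,0,0,0.5,0.064,-0.123,0.07,0,0,0,0.5,0.064,-0.123,0.1,0,0,0,0.5,0.064,-0.123,0.1,0,0,0,0.5,0.064,-0.123,0.1,0,0,0]
}}

```text
time_s: 30.75
tcp_pos: [0.5923, -0.1257, 0.0768]
ee_rot: [[0.993, -0.115, -0.003], [-0.115, -0.993, -0.001], [-0.003, 0.001, -1.0]]
wrist_force: [-0.3, -0.0, 0.3]
gripper_width: 0.5
gripper_force: 0.0
```

Run:
```python
from h import *
delta(.5935,-.1262,.0185)
```

```text
t 30.75 d tool [0.0014 0.0003 0.0583] tool x ang -6.61 force [-0.3 -0.   0.3]
```

>>> {"op": "drive_effector", "data": {
  "moves": [0.5,0.001,0,0.02,0,0,0,0.5,0.001,0,0.04,0,0,0,0.5,0.001,0,0.058,0,0,0,0.5,0.001,0,0.058,0,0,0,0.5,0.001,0,0.058,0,0,0]
}}

```text
time_s: 31.25
tcp_pos: [0.5945, -0.126, 0.022]
ee_rot: [[0.993, -0.115, 0.003], [-0.115, -0.993, -0.0], [0.003, 0.0, -1.0]]
wrist_force: [-0.0, 0.0, 0.2]
gripper_width: 0.501
gripper_force: 0.0
```

>>> {"op": "drive_effector", "data": {
  "moves": [0.3,0,0,0,0,0,0,0.1,0,0,0,0,0,0,0.1,0,0,0,0,0,0,0.1,0,0,0,0,0,0,0.1,0,0,0,0,0,0]
}}

```text
time_s: 31.75
tcp_pos: [0.5936, -0.1252, 0.0211]
ee_rot: [[0.993, -0.115, 0.001], [-0.115, -0.993, 0.0], [0.001, -0.001, -1.0]]
wrist_force: [-0.5, 3.1, 3.3]
gripper_width: 0.213
gripper_force: 30.0
```

>>> {"op": "drive_effector", "data": {
  "moves": [0.1,0.002,0,0,0,0,0,0.1,0.004,0,0,0,0,0,0.1,0.006,0,0,0,0,0,0.1,0.006,0,0,0,0,0,0.1,0.006,0,0,0,0,0]
}}

```text
time_s: 32.25
tcp_pos: [0.5972, -0.1256, 0.0211]
ee_rot: [[0.993, -0.115, -0.004], [-0.115, -0.993, 0.001], [-0.004, -0.0, -1.0]]
wrist_force: [-5.8, 5.2, 8.7]
gripper_width: 0.215
gripper_force: 30.0
```

>>> {"op": "drive_effector", "data": {
  "moves": [0.3,-0.003,0,0,0,0,0,0.5,-0.003,0,0,0,0,0,0.5,-0.003,0,0,0,0,0,0.5,-0.003,0,0,0,0,0]
}}

```text
time_s: 32.65
tcp_pos: [0.596, -0.1264, 0.0201]
ee_rot: [[0.993, -0.116, -0.001], [-0.116, -0.993, -0.0], [-0.001, 0.0, -1.0]]
wrist_force: [-1.2, 0.6, -0.7]
gripper_width: 0.46
gripper_force: 0.0
```

>>> {"op": "drive_effector", "data": {
  "moves": [0.5,0,0,-0.03,0,0,0,0.5,0,0,-0.07,0,0,0,0.7,0,0,-0.12,0,0,0,0.7,0,0,-0.12,0,0,0,0.7,0,0,-0.12,0,0,0]
}}

```text
time_s: 33.15
tcp_pos: [0.5968, -0.1261, 0.142]
ee_rot: [[0.993, -0.116, 0.003], [-0.116, -0.993, 0.0], [0.003, -0.001, -1.0]]
wrist_force: [-0.7, 0.2, -0.4]
gripper_width: 0.664
gripper_force: 0.0
```

Run:
```python
from h import *
delta(.548,.0672,.015)
```

```text
t 33.15 d tool [-0.0713 -0.1862  0.1269] tool x ang -6.66 force [-0.7  0.2 -0.4]
```

>>> {"op": "drive_effector", "data": {
  "moves": [0.7,-0.0713,-0.1862,0,0,0,-12,0.7,-0.0713,-0.1862,0,0,0,-12,0.7,-0.0713,-0.1862,0,0,0,-12,0.7,-0.0713,-0.1862,0,0,0,-12,0.7,-0.0713,-0.1862,0.02,0,0,-12,0.7,-0.0713,-0.1862,0.05,0,0,-12,0.7,-0.0713,-0.1862,0.05,0,0,-12,0.7,-0.0713,-0.1862,0.05,0,0,-12]
}}

```text
time_s: 33.95
tcp_pos: [0.5462, 0.0666, 0.0894]
ee_rot: [[0.996, 0.094, -0.003], [0.094, -0.996, -0.002], [-0.003, 0.001, -1.0]]
wrist_force: [-0.0, -0.2, 0.9]
gripper_width: 0.702
gripper_force: 0.0
```

Run:
```python
from h import *
delta(.548,.0672,.015)
```

```text
t 33.95 d tool [ 0.0021 -0.0005  0.0744] tool x ang 5.37 force [-0.  -0.2  0.9]
```

>>> {"op": "drive_effector", "data": {
  "moves": [0.7,0.001,0,0.03,0,0,0,0.7,0.001,0,0.055,0,0,0,0.7,0.001,0,0.074,0,0,0,0.7,0.001,0,0.074,0,0,0,0.7,0.001,0,0.074,0,0,0]
}}

```text
time_s: 34.45
tcp_pos: [0.5489, 0.0671, 0.0176]
ee_rot: [[0.996, 0.093, 0.002], [0.093, -0.996, 0.0], [0.002, -0.0, -1.0]]
wrist_force: [0.4, -0.8, 0.2]
gripper_width: 0.701
gripper_force: 0.0
```

>>> {"op": "drive_effector", "data": {
  "moves": [0.5,0,0,0,0,0,0,0.2,0,0,0,0,0,0,0.2,0,0,0,0,0,0,0.2,0,0,0,0,0,0,0.2,0,0,0,0,0,0]
}}

```text
time_s: 34.95
tcp_pos: [0.5481, 0.0674, 0.0171]
ee_rot: [[0.996, 0.094, 0.001], [0.094, -0.996, 0.0], [0.001, -0.0, -1.0]]
wrist_force: [-1.0, 0.4, 2.8]
gripper_width: 0.41
gripper_force: 30.0
```

Run:
```python
from h import *
delta(.5455,-.1823,.011)
```

```text
t 34.95 d tool [-0.026   0.2484  0.0061] tool x ang 5.38 force [-1.   0.4  2.8]
```

>>> {"op": "drive_effector", "data": {
  "moves": [0.2,0,0,-0.02,0,0,0,0.2,0,0,-0.05,0,0,0,0.2,0,0,-0.08,0,0,0,0.2,0,0,-0.11,0,0,0]
}}

```text
time_s: 35.35
tcp_pos: [0.5473, 0.0672, 0.1274]
ee_rot: [[0.996, 0.093, -0.001], [0.093, -0.996, -0.0], [-0.001, 0.0, -1.0]]
wrist_force: [0.7, 0.7, 0.4]
gripper_width: 0.411
gripper_force: 30.0
```

>>> {"op": "drive_effector", "data": {
  "moves": [0.2,-0.004,0.03,0,0,0,0,0.2,-0.008,0.07,0,0,0,0,0.2,-0.012,0.115,0,0,0,0,0.2,-0.016,0.16,0,0,0,0,0.2,-0.02,0.2,0,0,0,0,0.2,-0.024,0.23,0,0,0,0,0.2,-0.026,0.2484,0,0,0,0,0.2,-0.026,0.2484,0,0,0,0]
}}

```text
time_s: 36.15
tcp_pos: [0.5445, -0.1845, 0.126]
ee_rot: [[0.996, 0.09, -0.001], [0.09, -0.996, 0.0], [-0.001, -0.0, -1.0]]
wrist_force: [-0.5, 0.9, -0.2]
gripper_width: 0.416
gripper_force: 30.0
```

>>> {"op": "drive_effector", "data": {
  "moves": [0.2,0,0,0.03,0,0,0,0.2,0,0,0.06,0,0,0,0.2,0,0,0.09,0,0,0,0.2,0,0,0.09,0,0,0,0.2,0,0,0.09,0,0,0]
}}

```text
time_s: 36.65
tcp_pos: [0.5454, -0.182, 0.0367]
ee_rot: [[0.995, 0.095, -0.001], [0.095, -0.995, -0.0], [-0.001, 0.0, -1.0]]
wrist_force: [-0.4, 0.6, 0.3]
gripper_width: 0.411
gripper_force: 30.0
```

Run:
```python
from h import *
delta(.5455,-.1823,.0127)
```

```text
t 36.65 d tool [0.0001 0.0003 0.024 ] tool x ang 5.44 force [-0.4  0.6  0.3]
```

>>> {"op": "drive_effector", "data": {
  "moves": [0.2,0,0,0.01,0,0,0,0.2,0,0,0.018,0,0,0,0.2,0,0,0.0235,0,0,0,0.2,0,0,0.0235,0,0,0,0.2,0,0,0.0235,0,0,0]
}}

```text
time_s: 37.15
tcp_pos: [0.5452, -0.1825, 0.0131]
ee_rot: [[0.996, 0.094, 0.0], [0.094, -0.996, -0.0], [0.0, 0.0, -1.0]]
wrist_force: [-0.4, -0.6, -0.9]
gripper_width: 0.41
gripper_force: 30.0
```

>>> {"op": "drive_effector", "data": {
  "moves": [0.5,0,0,0,0,0,0,0.7,0,0,0,0,0,0,0.7,0,0,0,0,0,0,0.7,0,0,0,0,0,0]
}}

```text
time_s: 37.55
tcp_pos: [0.5452, -0.1825, 0.0132]
ee_rot: [[0.996, 0.093, 0.0], [0.093, -0.996, -0.0], [0.0, 0.0, -1.0]]
wrist_force: [0.4, -0.0, -0.2]
gripper_width: 0.662
gripper_force: 0.0
```

>>> {"op": "drive_effector", "data": {
  "moves": [0.7,0,0,-0.02,0,0,0,0.7,0,0,-0.06,0,0,0,0.7,0,0,-0.1,0,0,0,0.7,0,0,-0.14,0,0,0,0.7,0,0,-0.14,0,0,0,0.7,0,0,-0.14,0,0,0]
}}

```text
time_s: 38.15
tcp_pos: [0.5455, -0.1824, 0.1543]
ee_rot: [[0.996, 0.093, 0.003], [0.093, -0.996, 0.0], [0.003, 0.0, -1.0]]
wrist_force: [0.6, 0.2, -0.7]
gripper_width: 0.701
gripper_force: 0.0
```

Run:
```python
from h import *
delta(.4748,.0723,.0076)
```

```text
t 38.15 d tool [-0.047  -0.2601  0.1465] tool x ang 5.35 force [ 0.6  0.2 -0.7]
```

Now the figure.

>>> {"op": "drive_effector", "data": {
  "moves": [0.7,-0.047,-0.26,0,0,0,12,0.7,-0.047,-0.26,0,0,0,12,0.7,-0.047,-0.26,0,0,0,12,0.7,-0.047,-0.26,0,0,0,12,0.7,-0.047,-0.26,0,0,0,12,0.7,-0.047,-0.26,0,0,0,12,0.7,-0.047,-0.26,0,0,0,12,0.7,-0.047,-0.26,0,0,0,12]
}}

```text
time_s: 38.95
tcp_pos: [0.4733, 0.0719, 0.152]
ee_rot: [[0.993, -0.115, -0.002], [-0.115, -0.993, -0.001], [-0.002, 0.001, -1.0]]
wrist_force: [0.2, 0.5, -0.7]
gripper_width: 0.7
gripper_force: 0.0
```

>>> {"op": "drive_effector", "data": {
  "moves": [0.7,0,0,0.04,0,0,0,0.7,0,0,0.07,0,0,0,0.7,0,0,0.1,0,0,0,0.7,0,0,0.1,0,0,0,0.7,0,0,0.1,0,0,0]
}}

```text
time_s: 39.45
tcp_pos: [0.4743, 0.071, 0.0529]
ee_rot: [[0.993, -0.117, -0.001], [-0.117, -0.993, -0.001], [-0.001, 0.001, -1.0]]
wrist_force: [0.5, 0.5, -0.4]
gripper_width: 0.7
gripper_force: 0.0
```

Run:
```python
from h import *
delta(.4748,.0723,.009)
```

```text
t 39.45 d tool [ 0.0004 -0.0015  0.0439] tool x ang -6.71 force [ 0.5  0.5 -0.4]
```

>>> {"op": "drive_effector", "data": {
  "moves": [0.7,0,0,0.02,0,0,0,0.7,0,0,0.035,0,0,0,0.7,0,0,0.0445,0,0,0,0.7,0,0,0.0445,0,0,0,0.7,0,0,0.0445,0,0,0]
}}

```text
time_s: 39.95
tcp_pos: [0.4749, 0.0722, 0.0095]
ee_rot: [[0.993, -0.115, 0.002], [-0.115, -0.993, 0.001], [0.002, -0.001, -1.0]]
wrist_force: [-0.6, -0.5, -0.4]
gripper_width: 0.701
gripper_force: 0.0
```

>>> {"op": "drive_effector", "data": {
  "moves": [0.5,0,0,0,0,0,0,0.2,0,0,0,0,0,0,0.2,0,0,0,0,0,0,0.2,0,0,0,0,0,0,0.2,0,0,0,0,0,0]
}}

```text
time_s: 40.45
tcp_pos: [0.4741, 0.0721, 0.0087]
ee_rot: [[0.993, -0.115, 0.0], [-0.115, -0.993, 0.0], [0.0, -0.0, -1.0]]
wrist_force: [0.2, 0.4, 1.6]
gripper_width: 0.335
gripper_force: 30.1
```

Run:
```python
from h import *
delta(.5309,-.2705,.0045)
```

```text
t 40.45 d tool [0.096  0.3337 0.0042] tool x ang -6.63 force [0.2 0.4 1.6]
```

>>> {"op": "drive_effector", "data": {
  "moves": [0.2,0,0,-0.02,0,0,0,0.2,0,0,-0.05,0,0,0,0.2,0,0,-0.09,0,0,0,0.2,0,0,-0.12,0,0,0]
}}

```text
time_s: 40.85
tcp_pos: [0.4743, 0.0721, 0.1305]
ee_rot: [[0.993, -0.115, 0.001], [-0.115, -0.993, 0.0], [0.001, -0.001, -1.0]]
wrist_force: [0.3, 0.7, 0.1]
gripper_width: 0.335
gripper_force: 30.0
```

>>> {"op": "drive_effector", "data": {
  "moves": [0.2,0.008,0.03,0,0,0,0,0.2,0.02,0.07,0,0,0,0,0.2,0.033,0.115,0,0,0,0,0.2,0.046,0.16,0,0,0,0,0.2,0.06,0.205,0,0,0,0,0.2,0.073,0.25,0,0,0,0,0.2,0.085,0.295,0,0,0,0,0.2,0.096,0.3337,0,0,0,0]
}}

```text
time_s: 41.65
tcp_pos: [0.5305, -0.2728, 0.1281]
ee_rot: [[0.993, -0.116, -0.001], [-0.116, -0.993, 0.0], [-0.001, -0.0, -1.0]]
wrist_force: [1.1, 0.1, -0.3]
gripper_width: 0.336
gripper_force: 30.0
```

>>> {"op": "drive_effector", "data": {
  "moves": [0.2,0,0,0.04,0,0,0,0.2,0,0,0.07,0,0,0,0.2,0,0,0.09,0,0,0,0.2,0,0,0.1,0,0,0,0.2,0,0,0.1,0,0,0,0.2,0,0,0.1,0,0,0]
}}

```text
time_s: 42.25
tcp_pos: [0.5316, -0.2706, 0.0294]
ee_rot: [[0.993, -0.115, 0.001], [-0.115, -0.993, -0.001], [0.001, 0.0, -1.0]]
wrist_force: [0.9, 0.4, -0.1]
gripper_width: 0.34
gripper_force: 30.0
```

Run:
```python
from h import *
delta(.5309,-.2705,.0042)
```

```text
t 42.25 d tool [-0.0008 -0.0001  0.0252] tool x ang -6.6 force [ 0.9  0.4 -0.1]
```

>>> {"op": "drive_effector", "data": {
  "moves": [0.2,0,0,0.01,0,0,0,0.2,0,0,0.018,0,0,0,0.2,0,0,0.024,0,0,0,0.2,0,0,0.0245,0,0,0,0.2,0,0,0.0245,0,0,0]
}}

```text
time_s: 42.75
tcp_pos: [0.5308, -0.2704, 0.0041]
ee_rot: [[0.993, -0.115, -0.0], [-0.115, -0.993, 0.0], [-0.0, -0.0, -1.0]]
wrist_force: [-0.7, -0.2, 1.9]
gripper_width: 0.34
gripper_force: 30.1
```

>>> {"op": "drive_effector", "data": {
  "moves": [0.4,0,0,0,0,0,0,0.7,0,0,0,0,0,0,0.7,0,0,0,0,0,0,0.7,0,0,0,0,0,0]
}}

```text
time_s: 43.15
tcp_pos: [0.5309, -0.2706, 0.004]
ee_rot: [[0.993, -0.116, 0.0], [-0.116, -0.993, -0.0], [0.0, 0.0, -1.0]]
wrist_force: [1.3, -0.3, 0.3]
gripper_width: 0.586
gripper_force: 0.0
```

>>> {"op": "drive_effector", "data": {
  "moves": [0.7,0,0,-0.02,0,0,0,0.7,0,0,-0.06,0,0,0,0.7,0,0,-0.1,0,0,0,0.7,0,0,-0.15,0,0,0,0.7,-0.03,-0.07,-0.2,0,0,0,0.7,-0.03,-0.08,-0.24,0,0,0,0.7,-0.03,-0.08,-0.24,0,0,0,0.7,-0.03,-0.08,-0.24,0,0,0]
}}

```text
time_s: 43.95
tcp_pos: [0.5119, -0.1865, 0.2487]
ee_rot: [[0.994, -0.113, 0.009], [-0.113, -0.994, -0.001], [0.009, 0.0, -1.0]]
wrist_force: [0.5, -0.8, -0.1]
gripper_width: 0.702
gripper_force: 0.0
```

Run:
```python
from h import *
c=save('wrist','w10');P=cloud(c);x,y,z=P.T
for nm,px,py,lo,hi in [('black',.5547,-.0948,.03,.05),('glue',.5438,-.183,.035,.07),('fig',.529,-.272,.022,.032),('kR',.58,-.249,.03,.06),('kL',.593,-.127,.03,.06)]:
    w=.027 if nm[0]!='k' else .02
    m=(abs(x-px)<w)&(abs(y-py)<w)&(z>lo)&(z<hi);Q=P[m]
    print(nm,m.sum(),np.percentile(Q[:,0],2),Q[:,2].max(),cv2.minEnclosingCircle(Q[:,:2].astype(np.float32)))
save('scene','s10')
a=cv2.imread('pics/w10.png');b=cv2.imread('pics/s10.png');cv2.imwrite('pics/m10.png',np.hstack([cv2.resize(a,(400,300)),cv2.resize(b,(400,300))]))
```

```text
black 802 0.5431351897630776 0.04060297281244424 ((0.5574448108673096, -0.09270498901605606), 0.016823377460241318)
glue 1239 0.5295363509647595 0.058031773136709985 ((0.5460870265960693, -0.18194696307182312), 0.023555001243948936)
fig 403 0.5179546927242303 0.03186650345846831 ((0.5320515632629395, -0.26982685923576355), 0.015284216962754726)
kR 380 0.5775306770079583 0.046498970805738615 ((0.5889270305633545, -0.24710625410079956), 0.013916307128965855)
kL 362 0.5911205415587996 0.04691737408924995 ((0.6005115509033203, -0.12491804361343384), 0.012965049594640732)
```

View pics/m10.png

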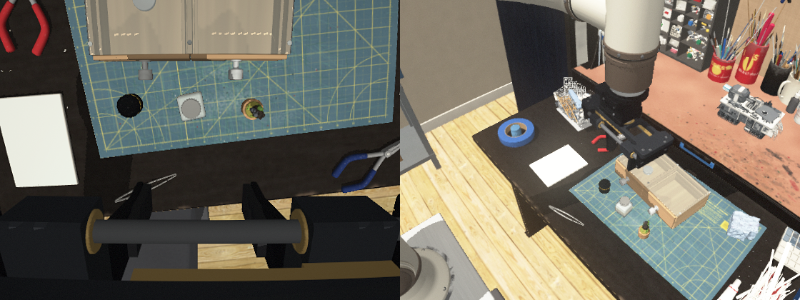

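The row is back upright within 2 mm of its first readings: black (129,105), glue (191,107), figure (252,108). Both drawers are shut and the pot is in the roll (516,130). Handing in.

>>> {"op": "drive_effector", "data": {
  "moves": [0.7,0,0,0,0,0,0,0.7,0,0,0,0,0,0],
  "lines": "1,1"
}}

```text
time_s: 44.25
```

```bash
python3 -c "
from station import r
print(r.finish_job())"
```

```text
the job is handed in; nothing more can be done
None
```

The job is handed in at 44 s: the primer pot stands upright inside the tape roll, both drawers are shut, and the black pot, figure and glue bottle stand upright within about 2 mm of where they started; the hand-in call returned no verdict.

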